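Load a slide cassette into the scanner's carousel

ROBOT

A 6-joint arm with a two-finger parallel gripper is mounted at the origin on the work surface. World frame = base frame: x ahead of the robot, y to its left, z up, the work surface at z = 0. Lengths are in mm, angles in rad, forces in N, time in s.
With the tool pointing down it reaches from about 350 to 975 mm from the base axis. Payload 7.1 kg.
Tool frame: the origin (TCP) lies at the very end of the fingers, on their centre line; the grasp point (between the pads) lies 19 mm behind it (ctrl.grasp_offset is the distance from the TCP to the grasp point, in mm); z points along the fingers, y is the line along which they close (so a half turn about z gives the same grasp; the last joint's range is limited). The gripper opens to 88 mm and grips with 3 to 60 N. Pads are 20 mm wide; open, the fingers measure 115 mm over their backs; the gripper's body (75 mm by 178 mm) begins 61 mm behind the grasp point.
Start: joints at [1.113, 0.423, 1.63, -0, 1.089, -0.019], TCP at [265.501, 565.786, 195.475] pointing down, gripper open.
Joint ranges: [-3, 3], [-0.9, 2.11], [0.09, 2.58], [-1.31, 4.45], [0.11, 2.69], [-2.54, 2.54]. Speed limits (rad/s): [2.39, 2.39, 3.01, 3.14, 3.14, 3.14].

INTERFACE

Orientations are given as a rotation vector (axis times angle).
In Python, from workcell import ctrl, viewer, ticket, models gives the robot as it stands.
- The arm moves only by the tool play_rows, never from a script. Its arguments are lists of equal length, an entry for each row: "dp": the shift along the world's x, y, z in mm, a list of three; "yaw": the turn about the world's z in degrees. In form: {"dp": [[tx, ty, tz], ...], "yaw": [yaw, ...]}. A call has 1 to 8 rows; each row shifts and turns the commanded pose from where the row before left it; what a row does not reach is not made up. A row lasts 1/12 s, in which the tool goes at most 41.7 mm and 7.16 degrees, less where a joint would pass 70% of its speed; a pose out of reach is approached as far as the arm can. A call is refused whole if a number of a shift passes 41.7 or a number of a turn 7.16, either way. A call with a gripper value outside its range is refused whole. "gripper" is the closure, from 0 (fully open) to 1 (shut), set as the call begins (left out, the last holds). The fingers move at their own pace and stop on an object; the grip force is fixed at half the most. Time passes only in rows, so rows that do not move let the fingers close. It gives the time, the measured TCP pose, the force, the opening and the grip force at its end, in the units of the state.
- ctrl.get_obs(): the state, without advancing time (a new reading comes with each control period).
- viewer.get_image(name): name is "scene" or "top" or "wrist"; returns a dict with "pixels" (400x640x3 uint8, red, green, blue), "range_z" (400x640 float32, mm along the optical axis (not along the pixel's ray), 0 where there is no reading), "fx", "fy", "cx", "cy" (pixels), "T" (4x4, takes a point from camera to world coordinates); the wrist camera has in their place "hand_eye" (4x4, takes a point from camera to tool coordinates, whose origin is the TCP and whose axes are the flange's). Camera axes: x right, y up, looking along -z (the intrinsics and any distortion apply to the point x, -y, -z); pixel columns grow to the right and rows downward; lengths in mm; the calibration is good to about 2 mm. The wrist camera is an equidistant fisheye: a pixel r from the principal point sees the ray r / f radians off the axis. A picture is of the moment at which its call begins: read the wrist's pose just before it.
- ticket.close_job(): hands the job in; it is judged then, once.
Trained networks look in a picture, given as the dict that the camera call returned (one of the last four; its "shot" number tells which), for a name from the list of things; names that differ only in an ending like _2 or _b are one class to them, and where a whole thing is asked for, a point or a joint stands for the part that bears it (a point fixed in the world has none). Each returns a list of dicts, best first, with "conf" (0 to 1); they miss things now and then, are a little off and sometimes report something else, mostly with a low value. They report only what shows in the picture. A call takes as long as a camera call. They do not tell look-alikes from the thing itself.
- models.look_for(picture, name): "bbox" ([centre column, centre row, width, height] in pixels, round what is visible of it).
- models.landmark_of(picture, name): "location" ([column, row] in pixels: a listed point, or the origin of a listed thing).
The state is a dict: "t": time; "qpos": joint angles; "qvel": joint speeds; "joint_torque": joint torques, N m; "ee_pos": TCP position; "orientation": TCP orientation; "ft_force": force on the tool from outside, world axes, zero at the start; "moment": the same for the moment, N m; "width": finger opening in mm; "grasp_force": force on a finger pad.
Only numpy, scipy, OpenCV 4.12 (cv2) and the standard library are available. Lean on these libraries where they do the work, as an engineer would, in place of code of your own. Each camera call takes 0.05 s, during which the arm holds its last target. There are 200 camera calls.

TASK

Turn the slide scanner's carousel by its bar knob until the one empty pocket has clicked in under the loading port, then take the tall slide cassette out of the bench rack and push it end first through the port's sprung flaps until it is fully home in the pocket and the flaps have shut behind it. Then turn the carousel on by two clicks, a quarter turn, so that this cassette comes to rest in the detent at the reader (the dark fork at the top of the window), and let go. Leave the short cassette, the oil bottle, the slide box and the petri dish where they are.

Things in the scene. Friction and masses are not known exactly. Their poses are not given: they have to be found in the camera images.
- scanner: White slide scanner, fixed to the bench; its lower front is a sloping deck (260 x 260 mm, 35 degrees) with a round clear window over an eight-pocket carousel, seven pockets filled. Origin on the bench under the deck's centre, which is 190 mm up; -x is the low front side. Its 300 mm high body stands behind the deck's upper edge.
- knob (a point): Middle of the carousel's black bar knob (70 mm long, 16 thick, 32 high, standing on the axis), 52 mm above the deck. z is the carousel's axis, up out of the deck, 35 degrees from vertical; x runs along the bar, y across its 16 mm; these turn with the carousel. Grip across y from along the axis and twist: about 0.3 N m to leave a detent.
- carousel (a joint): Carousel angle, rad, growing anticlockwise as one looks down on the deck (about +z of knob); endless. A sprung roller pulls it into a detent at each multiple of 45 degrees (0.785). 0: the empty pocket is under the port; +1.571 (two clicks on): it is at the reader. Starts one or two clicks below 0 (-0.785 or -1.571).
- port (a point): Centre of the port's mouth: a grey throat standing 22 mm proud of the deck, 88 mm from the carousel's axis at the deck's -y side (scanner axes). z points out of it, parallel to the axis; x up the slope; y towards the axis. Inside 40 mm along x, 46 mm along y. A flared lip rises 5 mm above the mouth, 50 x 56 mm inside its rim. Two sprung black leaves close the mouth.
- flap_up (a joint): Upper leaf of the twin dust flap in the port's mouth, 19 x 44 mm, hinged on the throat's upper wall: 0 rad shut, 1.55 fully open, pushed down into the throat. A weak spring (under 0.01 N m) shuts it as soon as nothing is within 20 mm below the mouth.
- flap_low (a joint): Lower leaf of the twin flap, hinged on the throat's lower wall; otherwise like flap_up.
- pocket (a point): Where the cassette's centre is when it is fully home in the one empty pocket: 88 mm from the carousel's axis, 64 mm below the deck, turning with the carousel; z is its axis. Pocket 37 mm wide (along the turning direction) by 45 mm (radially), its lip 14 mm and its floor 119 mm below the deck.
- under_port (a point): Fixed point: where pocket is when the pocket stands under the loading port, 86 mm below the port's mouth along the axis.
- reader (a point): Fixed point: where pocket is when the pocket stands at the reader, the dark steel fork at the upper edge of the window, beside the scanner's body.
- cassette_mid (a point): Centre of the tall white plastic slide cassette, 110 mm high (z), 32 mm along x, 40 mm along y, about 0.2 kg, upright in one bay of the rack. Goes into the port with x along the port's x (either way round). Home: its top is 31 mm below the mouth; higher, it blocks the carousel. Let go with most of it in, it slides down by itself, or is pushed with shut fingertips.
- short_mid (a point): Centre of the short cassette in the rack's other bay, 80 mm from the tall one: 76 mm high, otherwise alike. To be left alone.
- rack: Aluminium bench rack, 62 x 164 mm, fixed; origin at the centre of its underside. Two bays, 37 x 45 mm inside, at y = +40 and -40 mm; their floor is 6 mm and their walls end 28 mm above the bench.
- oil_bottle: Small brown oil bottle, 38 mm across, 82 mm high, standing; origin at the centre of its base. Bystander.
- slide_box: Flat grey slide storage box 95 x 175 x 34 mm; origin at the centre of its underside. Bystander.
- petri_dish: Clear petri dish 94 mm across, 18 mm high; origin at the centre of its underside. Bystander.
There are look-alikes about, which are no part of the job. What is shaped like the part that bears cassette_mid but blue or turquoise is not meant.

How it is judged (in metres and radians):
On the way, in this order (a step that is already met when the one before it is completed fails the run):
1. the empty pocket rests in its detent under the loading port (distance between pocket and under_port below 0.005 m and velocity of joint carousel between -0.1 and 0.1 rad/s), for 0.2 s.
2. the tall cassette is lifted out of the rack (height (world z) of cassette_mid above 0.11 m), for 0.1 s.
3. the cassette is being pushed through the port and holds both flaps open, the pocket still under the port (value of joint each of flap_up, flap_low above 0.6 rad and distance between cassette_mid and under_port below 0.12 m and angle between the z axis of cassette_mid and the z axis of port, either way round below 0.2 rad and distance between pocket and under_port below 0.006 m), for 0.05 s.
4. the cassette is fully home in the pocket under the port (within 4 mm in depth) and both flaps are shut behind it (within 0.15 rad) (z of cassette_mid in the frame of pocket below 0.004 m and horizontal distance between cassette_mid and pocket below 0.008 m and distance between pocket and under_port below 0.006 m and value of joint each of flap_up, flap_low below 0.15 rad), for 0.2 s.
At the end, for the whole second after the job is handed in: The pocket rests in its detent at the reader (within 5 mm, about 3 degrees of turn); the tall cassette is fully home in it (within 4 mm in depth and 8 mm in all, its long axis within 0.12 rad of the carousel's axis) and at rest; both port flaps are shut (within 0.15 rad); everything is released (distance between pocket and reader below 0.005 m and velocity of joint carousel between -0.05 and 0.05 rad/s and z of cassette_mid in the frame of pocket between -0.004 and 0.004 m and distance between cassette_mid and pocket below 0.008 m and angle between the z axis of cassette_mid and the z axis of pocket, either way round below 0.12 rad and value of joint each of flap_up, flap_low below 0.15 rad and linear speed of cassette below 0.02 m/s); the robot touches nothing.
It fails at once if the short cassette, the oil bottle, the slide box or the petri dish is moved by more than 20 mm (distance of any of short_mid, oil_bottle, slide_box, petri_dish from where it was at the start of the episode above 0.02 m).
It also fails if it takes over 72 s, if anything falls off the work surface, if the arm or the gripper's body presses on something with over 40 N, if the wrist force passes 120 N, or if a joint passes its speed limit or range.

## Working session

There is one attempt and no reset: what is moved stays moved. The work goes in short steps, Python scripts to look and compute and a tool call to move; the robot and the scene stay as the last step left them, time stands still between calls to the robot, and variables do not carry over. Pictures are saved under pics/ and viewed, at most 10 in all, crops included, and the job is handed in when it is done.

Besides the shell and the picture viewer there is one more tool, called after "Emit:" as name([rows], argument=value, ...), one row to a line, values as JSON. play_rows: Moves the arm, as the interface text tells. Its arguments: {"type":"object","properties":{"dp":{"type":"array"},"yaw":{"type":"array"},"gripper":{"type":"number"}},"required":["dp","yaw"]}

```bash
ls; mkdir -p pics
cat > h.py <<'E'
from workcell import ctrl, viewer, ticket, models
import numpy as np, cv2
from scipy.spatial.transform import Rotation as R
def px2w(im,c,r,T=None,z=None):
    T=im["T"] if T is None else T
    c=int(round(c)); r=int(round(r))
    w=im["range_z"][max(r-2,0):r+3,max(c-2,0):c+3]; w=w[w>0]
    d=np.median(w) if z is None else z
    p=np.array([(c-im["cx"])/im["fx"]*d,-(r-im["cy"])/im["fy"]*d,-d,1])
    return (T@p)[:3]
def ray(im,c,r):
    T=im["T"]; d=T[:3,:3]@np.array([(c-im["cx"])/im["fx"],-(r-im["cy"])/im["fy"],-1]); return T[:3,3],d
def save(im,n): cv2.imwrite("pics/"+n,cv2.cvtColor(im["pixels"],cv2.COLOR_RGB2BGR))
E
python3 - <<'E'
from h import *
o=ctrl.get_obs(); print({k:np.round(v,3) for k,v in o.items()})
print([x for x in dir(ctrl) if x[0]!='_'],[x for x in dir(viewer) if x[0]!='_'])
ims=[]
for n in ("scene","top"):
    im=viewer.get_image(n); save(im,n+".png"); print(n,im["fx"],im["cx"],im["cy"],np.round(im["T"],3).tolist(), [k for k in im])
    ims.append(im["pixels"])
    for w in ["scanner","knob","port","pocket","cassette_mid","short_mid","rack","reader","under_port","oil_bottle","slide_box","petri_dish"]:
        for d in models.landmark_of(im,w)[:3]:
            print(w,np.round(d["conf"],2),np.round(d["location"]),np.round(px2w(im,*d["location"])))
E
```

```text
pics
{'t': np.float64(0.0), 'qpos': array([ 1.113,  0.424,  1.631, -0.   ,  1.089, -0.019]), 'qvel': array([ 0.001,  0.   ,  0.002, -0.   , -0.001, -0.   ]), 'joint_torque': array([-2.0000e-03, -5.4463e+01, -2.7366e+01,  6.4000e-02,  2.3000e-02,
       -0.0000e+00]), 'ee_pos': array([265.23 , 565.273, 194.734]), 'orientation': array([-6.840e-01, -3.066e+00,  2.000e-03]), 'ft_force': array([-0.154,  0.478,  0.233]), 'moment': array([-0.011,  0.022,  0.022]), 'grasp_force': np.float64(0.0), 'width': np.float64(87.879)}
['Unreachable', 'get_obs', 'grasp_offset'] ['get_image']
scene 443.77105716325946 318.80989625823787 194.0237604544965 [[0.461, -0.527, 0.714, 1327.669], [0.887, 0.292, -0.357, -426.017], [-0.021, 0.798, 0.602, 817.397], [0.0, 0.0, 0.0, 1.0]] ['pixels', 'range_z', 'fx', 'fy', 'cx', 'cy', 'T', 'shot']
scanner 0.79 [395. 212.] [669. 108. 133.]
scanner 0.71 [259. 252.] [ 528. -201.   22.]
scanner 0.34 [387. 144.] [546. 159. 245.]
knob 0.74 [391. 148.] [563. 160. 241.]
cassette_mid 0.81 [195. 250.] [ 489. -348.   65.]
cassette_mid 0.6 [243. 242.] [ 526. -237.   72.]
short_mi
[... 176 characters left out ...]
ri_dish 0.65 [236. 219.] [ 369. -209.   18.]
petri_dish 0.26 [394. 215.] [669. 106. 124.]
top 413.50144910445766 315.89156951257746 198.43817606672414 [[0.008, 0.997, -0.077, 472.627], [-1.0, 0.009, 0.006, -57.083], [0.007, 0.077, 0.997, 1093.564], [0.0, 0.0, 0.0, 1.0]] ['pixels', 'range_z', 'fx', 'fy', 'cx', 'cy', 'T', 'shot']
knob 0.71 [201. 196.] [542. 175. 239.]
cassette_mid 0.66 [386. 176.] [ 604. -231.  109.]
cassette_mid 0.64 [388. 216.] [ 508. -234.  117.]
short_mid 0.65 [354. 220.] [ 499. -157.   82.]
rack 0.62 [369. 217.] [ 509. -204.    7.]
oil_bottle 0.65 [450. 268.] [ 382. -400.   55.]
slide_box 0.75 [365. 133.] [ 726. -190.   35.]
petri_dish 0.73 [367. 275.] [ 359. -197.   18.]
```

```bash
python3 -c "
import cv2,numpy as np
a=cv2.imread('pics/scene.png')[50:330,130:530];b=cv2.imread('pics/top.png')[80:310,120:480]
a=cv2.resize(a,(800,560),interpolation=3); cv2.imwrite('pics/s2.png',a)
b=cv2.resize(b,(800,511),interpolation=3); cv2.imwrite('pics/t2.png',b)"
```

```text
(no output)
```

View pics/s2.png

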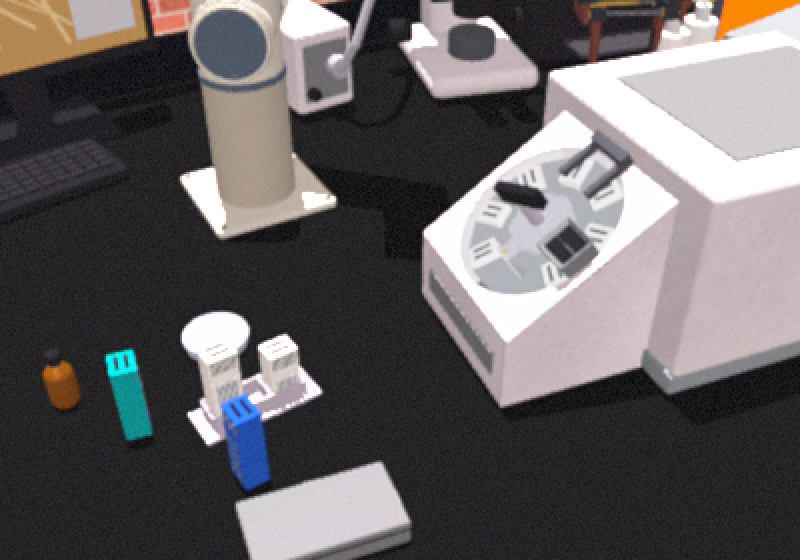

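View pics/t2.png

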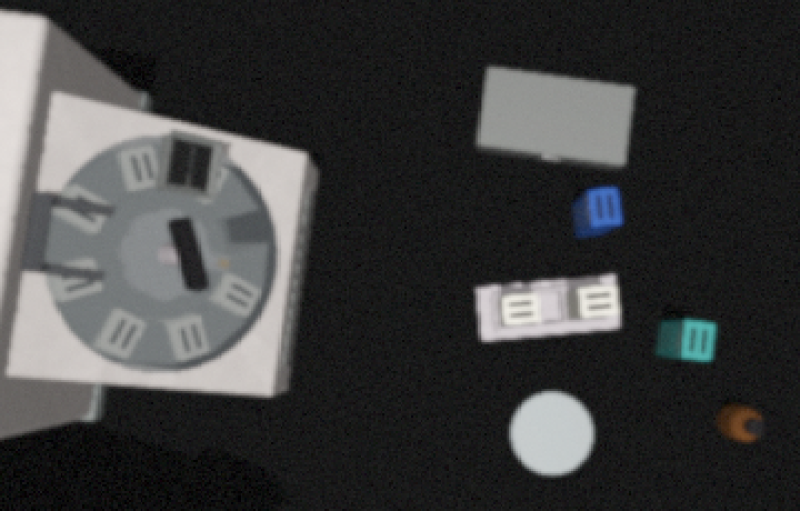

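The white cassettes are in the rack. The tall one is in the -y bay, at top px (388,216), and the short one is at (354,220). The blue one (386,176) and the turquoise one (~433,233) are look-alikes standing outside the rack. The tall white one fits the description: its top is at z≈116 and it sits in a bay. The empty (dark) pocket is one place clockwise of the port, so one click of + turn is needed.

```bash
cat > cloud.py <<'E'
from h import *
def cloud(im):
    r,c=np.mgrid[0:400,0:640]; d=im["range_z"].astype(float)
    P=np.stack([(c-im["cx"])/im["fx"]*d,-(r-im["cy"])/im["fy"]*d,-d],-1)
    return P@im["T"][:3,:3].T+im["T"][:3,3], d>0
E
python3 - <<'E'
from cloud import *
for n in ("top","scene"):
    im=viewer.get_image(n); W,ok=cloud(im); px=im["pixels"].astype(int)
    m=ok&(W[...,0]>380)&(W[...,0]<800)&(W[...,1]>-20)&(W[...,1]<330)&(W[...,2]>85)&(W[...,2]<300)
    P=W[m]
    rng=np.random.default_rng(0); best=0
    for i in range(400):
        a,b,c=P[rng.choice(len(P),3,False)]; nn=np.cross(b-a,c-a); l=np.linalg.norm(nn)
        if l<500: continue
        nn/=l; nn*=np.sign(nn[2])
        if abs(nn[2]-.819)>.05: continue
        k=np.abs((P-a)@nn)<3
        if k.sum()>best: best=k.sum(); K=k
    for _ in range(3):
        c0=P[K].mean(0); u,s,v=np.linalg.svd(P[K]-c0,full_matrices=False); nn=v[2]*np.sign(v[2][2]); K=np.abs((P-c0)@nn)<3
    h=np.array([nn[0],nn[1]]);  xs=-h/np.linalg.norm(h); yaw=np.degrees(np.arctan2(xs[1],xs[0]))
    print(n,len(P),best,"tilt",np.degrees(np.arccos(nn[2])),"yaw from normal",yaw,nn)
    ex=np.array([xs[0]*nn[2],xs[1]*nn[2],np.hypot(*h)]); ey=np.cross(nn,ex)
    q=np.stack([(P[K]-c0)@ex,(P[K]-c0)@ey],1).astype(np.float32)
    M=np.zeros((400,400),np.uint8); M[(q[:,1]+200).astype(int),(q[:,0]+200).astype(int)]=255
    M=cv2.morphologyEx(M,cv2.MORPH_CLOSE,np.ones((9,9))); M=cv2.morphologyEx(M,cv2.MORPH_OPEN,np.ones((15,15)))
    ct=max(cv2.findContours(M,0,2)[0],key=cv2.contourArea); rc=cv2.minAreaRect(ct); print(rc)
    cc=c0+ex*(rc[0][0]-200)+ey*(rc[0][1]-200); print("deck centre",cc)
    m=ok&(W[...,2]>104)&(W[...,2]<125)&(abs(W[...,0]-507)<35)&(abs(W[...,1]+235)<40)&(px.min(-1)>110)
    rc=cv2.minAreaRect(W[m][:,:2].astype(np.float32)); print("tall",m.sum(),np.median(W[m],0),rc)
    m=ok&(W[...,2]>4)&(W[...,2]<130)&(abs(W[...,0]-507)<60)&(abs(W[...,1]+195)<110)&(px.min(-1)>110)
    print("rack",cv2.minAreaRect(W[m][:,:2].astype(np.float32)))
E
```

```text
top 17908 10778 tilt 35.08960805271124 yaw from normal 83.01079911633273 [-0.06994988 -0.57058515  0.81825399]
((190.02883911132812, 192.11070251464844), (259.62445068359375, 263.1574401855469), 89.729736328125)
deck centre [550.52337944 200.39854418 190.0017495 ]
tall 242 [ 510.3685331  -234.4977287   116.00013973] ((510.0711669921875, -235.52935791015625), (32.746150970458984, 40.1709098815918), 5.528539657592773)
rack ((506.0415954589844, -197.6464080810547), (63.99382019042969, 170.20729064941406), 4.925485610961914)
scene 14026 5646 tilt 35.065816678783364 yaw from normal 82.86486503621715 [-0.07136074 -0.57006795  0.81849263]
((198.5, 212.99996948242188), (261.99993896484375, 264.99993896484375), 90.0)
deck centre [550.89797094 196.48785383 188.50389821]
tall 206 [ 516.52538256 -241.10040028  115.07718305] ((511.52789306640625, -239.726806640625), (34.16720962524414, 40.28664779663086), 7.236690998077393)
rack ((508.46112060546875, -199.724365234375), (64.62696075439453, 163.52891540527344), 5.104066371917725)
```

```bash
cat > geo.py <<'E'
from cloud import *
C=np.array([550.7,199,189.8]); yw=np.radians(83); xs=np.array([np.cos(yw),np.sin(yw),0]); t=np.radians(35)
Z=np.array([0,0,1.]); n=-xs*np.sin(t)+Z*np.cos(t); ex=xs*np.cos(t)+Z*np.sin(t); ey=np.cross(n,ex)
port=C-88*ey+22*n; knob=C+52*n
def bar(im):
    W,ok=cloud(im); D=W-C; h=D@n; a=D@ex; b=D@ey
    m=ok&(h>60)&(h<76)&(np.hypot(a,b)<48)&(im["pixels"].max(-1)<90)
    q=np.stack([a[m],b[m]],1); c=q.mean(0); w,v=np.linalg.eigh(np.cov(q.T)); d=v[:,1]
    return m.sum(),c,np.sqrt(w*12),np.degrees(np.arctan2(d[1],d[0]))%180,np.median(h[m])
def push(phi,r=28,lag=19,dn=4):
    p=np.radians(phi); u=np.cos(p)*ex+np.sin(p)*ey; d=-np.sin(p)*ex+np.cos(p)*ey
    dh=d.copy(); dh[2]=0; a=np.degrees(np.arctan2(dh[1],dh[0])); dh/=np.linalg.norm(dh)
    q=knob+r*u-8*d      # face mid point
    return q-dh*(lag-8)-Z*dn, a
E
python3 - <<'E'
from geo import *
print("port",port,"knob",knob,"n",n)
for k in("top","scene"): print(bar(viewer.get_image(k)))
E
```

```text
port [636.5062309  175.75087392 207.82134497] knob [547.06512805 169.3963436  232.3959063 ] n [-0.06990138 -0.56930108  0.81915204]
(np.int64(270), array([3.22616865, 0.93067936]), array([16.32379079, 68.5066236 ]), np.float64(115.24292376735997), np.float64(66.96212464665561))
(np.int64(135), array([-1.62670932, -5.87791691]), array([15.18248425, 67.79271082]), np.float64(114.97380285889754), np.float64(67.45633328328509))
```

Run:
```python
from geo import *
o=ctrl.get_obs(); print(o["ee_pos"])
for phi,l in [(115,40),(115,21),(125,20),(135,20),(145,20),(155,20),(160,20),(160,45)]:
    p,a=push(phi,lag=l); print(phi,l,p.round(1),"pushdir",a.round(1))
```

```text
[265.49814808 565.7696152  195.44401184]
115 40 [505.7 198.7 225.8] pushdir -67.3
115 21 [513.1 181.2 225.8] pushdir -67.3
125 20 [512.2 175.  222.9] pushdir -56.5
135 20 [512.1 169.7 220.3] pushdir -46.3
145 20 [513.2 164.4 217.9] pushdir -36.8
155 20 [515.3 159.5 215.8] pushdir -27.9
160 20 [516.7 157.1 214.9] pushdir -23.6
160 45 [493.8 167.1 214.9] pushdir -23.6
```

Emit:
play_rows([
  [8,-32,18],
  [8,-32,18],
  [8,-32,18],
  [8,-32,18],
  [8,-32,18],
  [8,-32,18],
  [8,-32,18],
  [8,-32,18],
], yaw=[-5.3,-5.3,-5.3,-5.3,-5.3,-5.3,-5.3,-5.3], gripper=1)

```text
t: 2.17
ee_pos: [329.4, 308.2, 340.4]
orientation: [1.752, 2.608, 0.001]
ft_force: [0.5, 0.2, 0.1]
width: 38.0
grasp_force: 0.0
```

Emit:
play_rows([
  [25,-16,-8],
  [25,-16,-8],
  [25,-16,-8],
  [25,-16,-8],
  [25,-16,-8],
  [25,-16,-8],
  [25,-16,-8],
  [0,0,0],
], yaw=[0,0,0,0,0,0,0,0])

```text
t: 2.83
ee_pos: [507.3, 195.2, 281.9]
orientation: [1.75, 2.609, -0.002]
ft_force: [-0.5, 0.0, -0.2]
width: 0.5
grasp_force: 0.0
```

Emit:
play_rows([
  [-1,3,-28],
  [0,0,-28],
  [0,0,0],
  [4,-9,0],
  [3,-8,0],
  [0,-3,-1],
  [0,-3,-2],
  [0,0,0],
], yaw=[0,0,0,0,0,5,5,0])

```text
t: 3.5
ee_pos: [511.6, 177.1, 226.3]
orientation: [1.508, 2.754, 0.003]
ft_force: [0.3, -0.5, -0.2]
width: 0.5
grasp_force: 0.0
```

Emit:
play_rows([
  [0,-3,-2],
  [0,-3,-1],
  [0,-3,-1],
  [0,0,0],
], yaw=[4,3,3,0])

```text
t: 3.83
ee_pos: [511.3, 168.4, 221.9]
orientation: [1.267, 2.873, 0.002]
ft_force: [0.5, -0.2, 0.2]
width: 0.6
grasp_force: 0.0
```

Run:
```python
from geo import *
im=viewer.get_image("scene"); print(bar(im))
im2=viewer.get_image("top")
o=ctrl.get_obs(); print(o["ee_pos"],o["ft_force"])
a=cv2.resize(im["pixels"][100:240,330:490],(640,560),interpolation=3)
cv2.imwrite("pics/k1.png",a[:,:,::-1])
```

```text
(np.int64(137), array([-1.43450367, -5.40060023]), array([16.56586288, 68.04136138]), np.float64(114.28314729616123), np.float64(67.6081273372555))
[511.19818604 168.79748519 221.6569085 ] [-0.3108401  -0.19328749  0.45773305]
```

View pics/k1.png

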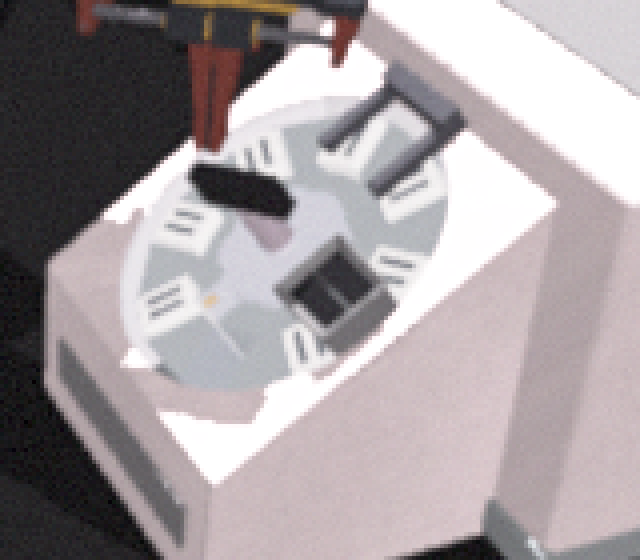

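The finger is just uphill of the bar's left end at about (215,150) and isn't touching it yet. I'll check which pocket is empty by projecting the pocket grid into both images.

Run:
```python
from geo import *
out=[]
for k,(r0,r1,c0,c1) in {"scene":(100,240,330,490),"top":(110,270,120,270)}.items():
    im=viewer.get_image(k); T=np.linalg.inv(im["T"]); a=cv2.resize(im["pixels"][r0:r1,c0:c1],None,fx=4 if k=="scene" else 3.5,fy=4 if k=="scene" else 3.5,interpolation=3)[:,:,::-1].copy()
    s=4 if k=="scene" else 3.5
    for j in range(8):
        al=np.radians(-90-45*j); P=C+88*(np.cos(al)*ex+np.sin(al)*ey)-9*n
        q=T@np.append(P,1); u=im["fx"]*q[0]/-q[2]+im["cx"]; v=im["fy"]*-q[1]/-q[2]+im["cy"]
        x=(int((u-c0)*s),int((v-r0)*s))
        w=im["pixels"][int(v)-3:int(v)+4,int(u)-3:int(u)+4].mean(); print(k,j,np.round([u,v]),w.round())
        cv2.putText(a,str(j),x,0,.7,(0,0,255),2)
    cv2.imwrite(f"pics/l_{k}.png",a); out.append(a[:560])
h=min(o.shape[0] for o in out); b=np.hstack([o[:h] for o in out]); b=cv2.resize(b,None,fx=800/b.shape[1],fy=800/b.shape[1]); cv2.imwrite("pics/l.png",b)
```

```text
scene 0 [418. 179.] 120.0
scene 1 [394. 190.] 184.0
scene 2 [375. 183.] 204.0
scene 3 [372. 165.] 190.0
scene 4 [385. 145.] 35.0
scene 5 [407. 135.] 178.0
scene 6 [427. 139.] 166.0
scene 7 [432. 157.] 186.0
top 0 [201. 155.] 39.0
top 1 [225. 171.] 125.0
top 2 [232. 200.] 125.0
top 3 [217. 225.] 53.0
top 4 [189. 233.] 103.0
top 5 [162. 218.] 192.0
top 6 [154. 187.] 212.0
top 7 [171. 160.] 125.0
```

View pics/l.png

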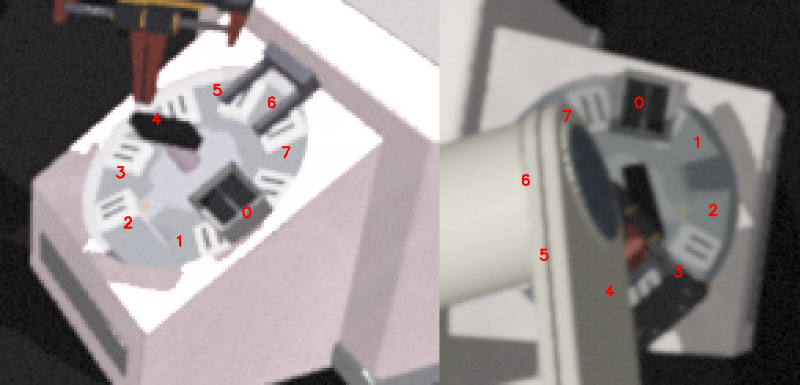

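The pockets sit about 22° off the port grid, with the empty one about 67° before the port. So the carousel is not sitting in a detent where I assumed. I'll push and measure as it goes.

Run:
```python
from geo import *
for phi in (115,125,135,145,155,165,175,180):
    p,a=push(phi,lag=14); print(phi,p.round(1),"pushdir",a.round(1))
```

```text
115 [515.8 174.7 225.8] pushdir -67.3
125 [515.5 170.  222.9] pushdir -56.5
135 [516.2 165.3 220.3] pushdir -46.3
145 [518.  160.8 217.9] pushdir -36.8
155 [520.6 156.6 215.8] pushdir -27.9
165 [524.  152.9 214.1] pushdir -19.4
175 [528.1 149.7 212.8] pushdir -11.1
180 [530.4 148.3 212.3] pushdir -7.0
```

Emit:
play_rows([
  [0,-3,-1],
  [1,-3,-1],
  [0,0,0],
], yaw=[0,0,0])

```text
t: 4.28
ee_pos: [511.5, 162.3, 218.3]
orientation: [-1.267, -2.875, 0.001]
ft_force: [-0.4, -0.9, -0.5]
width: 0.6
grasp_force: 0.0
```

Emit:
play_rows([
  [-1,10,4],
  [-1,10,4],
  [4,0,0],
  [4,0,0],
  [4,-1,0],
  [0,-4,-1],
  [0,0,0],
], yaw=[-5,-5,0,0,0,0,0])

```text
t: 4.87
ee_pos: [521.5, 176.7, 224.9]
orientation: [-1.511, -2.754, 0.002]
ft_force: [-0.6, -0.3, 0.1]
width: 0.3
grasp_force: 0.0
```

Emit:
play_rows([
  [1,-3,-2],
  [1,-3,-2],
  [1,-3,-2],
  [0,0,0],
], yaw=[0,0,0,0])

```text
t: 5.2
ee_pos: [524.4, 168.4, 219.7]
orientation: [-1.512, -2.753, -0.0]
ft_force: [-1.7, -0.1, 4.8]
width: 0.3
grasp_force: 2.6
```

Emit:
play_rows([
  [0,-3,-1],
  [1,-3,-1],
  [1,-3,-1],
  [0,0,0],
], yaw=[4,4,4,0])

```text
t: 5.53
ee_pos: [525.8, 159.2, 217.1]
orientation: [-1.21, -2.898, 0.001]
ft_force: [-4.7, -1.3, 7.8]
width: 0.3
grasp_force: 4.3
```

Run:
```python
from geo import *
o=ctrl.get_obs(); print(o["ee_pos"],o["ft_force"])
im=viewer.get_image("scene"); print(bar(im))
```

```text
[525.76506467 159.16577084 217.05053651] [-4.73106531 -1.29723964  7.75086582]
(np.int64(157), array([-0.84047296, -4.77001164]), array([15.72002726, 67.09430703]), np.float64(139.14351619198825), np.float64(67.40949075128175))
```

Emit:
play_rows([
  [-3,5,3],
  [-3,5,3],
  [-2,4,0],
  [0,0,0],
], yaw=[0,0,0,0])

```text
t: 5.92
ee_pos: [518.2, 174.6, 222.6]
orientation: [1.215, 2.897, 0.001]
ft_force: [0.2, 0.2, -1.0]
width: 0.3
grasp_force: 0.0
```

Run:
```python
from geo import *
o=ctrl.get_obs(); print(o["ee_pos"],o["ft_force"])
im=viewer.get_image("scene"); print(bar(im)); save(im,"k2.png")
cv2.imwrite("pics/k2.png",cv2.resize(im["pixels"][100:240,330:490],(640,560),interpolation=3)[:,:,::-1])
```

```text
[518.16792633 174.60128544 222.57006239] [ 0.22249216  0.15180703 -0.99396825]
(np.int64(149), array([-1.06815485, -4.56794329]), array([18.63581093, 66.48765415]), np.float64(136.3789774956918), np.float64(67.44679801553387))
```

View pics/k2.png

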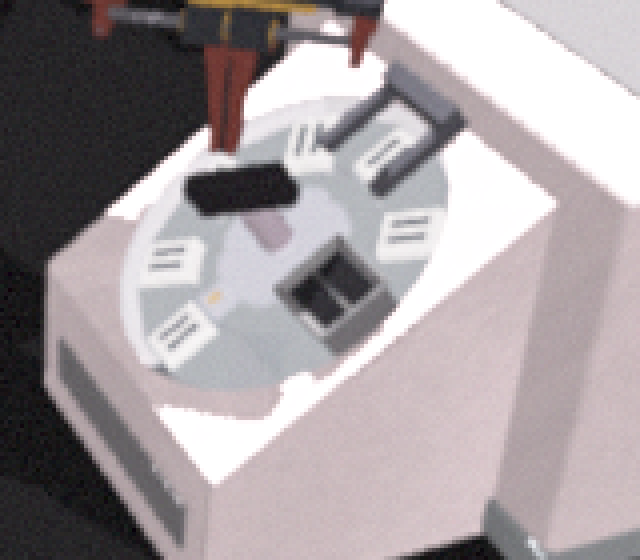

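The carousel is now in the -0.785 detent. The pockets line up with the port grid and the empty one is one click before the port, so one more click is needed.

Run:
```python
from geo import *
p=np.array([525.8,159.2,217])
for d in range(0,135,10):
    q=knob+R.from_rotvec(n*np.radians(d)).apply(p-knob); print(139+d,q.round(1),np.round((q-C)@n))
```

```text
139 [525.8 159.2 217. ] 47.0
149 [529.1 156.2 215.2] 47.0
159 [533.  153.7 213.8] 47.0
169 [537.3 151.7 212.8] 47.0
179 [541.9 150.4 212.3] 47.0
189 [546.6 149.8 212.2] 47.0
199 [551.4 149.8 212.7] 47.0
209 [556.1 150.5 213.6] 47.0
219 [560.5 151.9 214.9] 47.0
229 [564.6 153.9 216.6] 47.0
239 [568.1 156.5 218.7] 47.0
249 [570.9 159.6 221.1] 47.0
259 [573.1 163.  223.7] 47.0
269 [574.5 166.8 226.4] 47.0
```

Emit:
play_rows([
  [3,-6,-2],
  [3,-6,-2],
  [2,-4,-2],
  [2,-4,-1],
  [2,-4,-1],
  [2,-3,-1],
  [0,0,0],
], yaw=[0,0,4,4,6,6,0])

```text
t: 6.55
ee_pos: [533.2, 145.7, 213.6]
orientation: [0.69, 3.064, -0.0]
ft_force: [-1.8, -2.2, 4.6]
width: 0.1
grasp_force: 2.6
```

```bash
cat > b.py <<'E'
from geo import *
o=ctrl.get_obs(); print(o["t"],o["ee_pos"].round(1),o["ft_force"].round(1))
im=viewer.get_image("scene"); print(bar(im))
E
python3 b.py
```

```text
6.55 [533.2 145.7 213.6] [-1.8 -2.2  4.6]
(np.int64(117), array([ 2.52223302, -9.00329804]), array([15.17847004, 58.41727217]), np.float64(140.63545300194875), np.float64(67.10800496256397))
```

Emit:
play_rows([
  [3,-1,0],
  [3,0,0],
  [0,0,0],
], yaw=[4,4,0])

```text
t: 6.85
ee_pos: [538.6, 145.1, 213.1]
orientation: [-0.481, -3.104, 0.001]
ft_force: [-0.5, -2.4, 1.7]
width: 0.1
grasp_force: 1.6
```

```bash
python3 b.py
```

```text
6.85 [538.6 145.1 213.1] [-0.5 -2.4  1.7]
(np.int64(109), array([  4.5858824 , -11.71599905]), array([15.76472164, 56.48989035]), np.float64(140.42331085206257), np.float64(67.1099729668932))
```

Run:
```python
from geo import *
im=viewer.get_image("scene")
cv2.imwrite("pics/k3.png",cv2.resize(im["pixels"][100:240,330:490],(640,560),interpolation=3)[:,:,::-1])
```

```text
(no output)
```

View pics/k3.png

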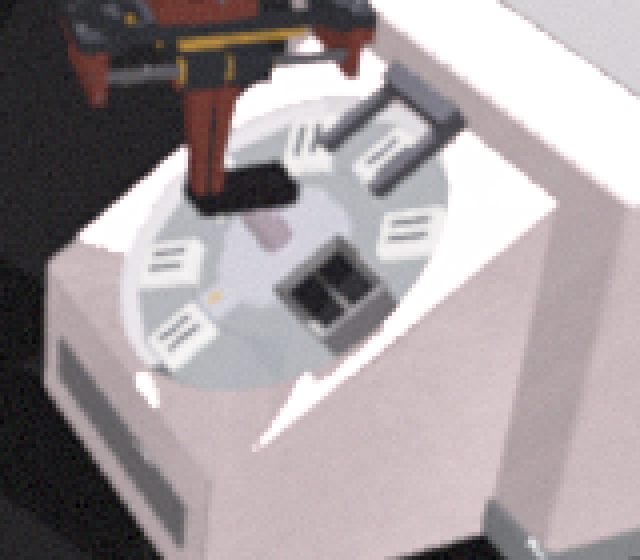

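Run:
```python
from geo import *
im=viewer.get_image("scene"); T=np.linalg.inv(im["T"])
def pr(P):
    q=T@np.append(P,1); return np.round([(im["fx"]*q[0]/-q[2]+im["cx"]-330)*4,(-im["fy"]*q[1]/-q[2]+im["cy"]-100)*4])
o=ctrl.get_obs(); print("tcp",pr(o["ee_pos"]),o["joint_torque"].round(1))
for ph in (136,316):
    u=np.cos(np.radians(ph))*ex+np.sin(np.radians(ph))*ey; print(ph,pr(knob+35*u+16*n),pr(knob+35*u-16*n))
W,ok=cloud(im)
for c,r in ((205,150),(200,190),(240,190),(280,185),(220,210)):
    p=W[100+r//4,330+c//4]; print(c,r,p.round(),((p-C)@np.array([ex,ey,n]).T).round())
```

```text
tcp [200. 219.] [  1.5 -46.  -27.    0.8  -0.2   0. ]
136 [181. 182.] [205. 211.]
316 [280. 166.] [302. 197.]
205 150 [549. 137. 272.] [ -3.  -5. 103.]
200 190 [548. 137. 244.] [-20.  -5.  80.]
240 190 [559. 159. 243.] [ -1. -14.  66.]
280 185 [578. 175. 251.] [ 18. -30.  62.]
220 210 [542. 158. 219.] [-17.   4.  48.]
```

The finger slid off the outer end of the bar (tip at about (200,219)) and is now ahead of it. The bar is still in the -0.785 detent at 136°. I'll go back behind it and push closer to the axis.

Emit:
play_rows([
  [0,0,25],
  [0,0,25],
  [-9,15,0],
  [-9,15,0],
  [0,0,-18],
  [0,0,-18],
  [0,0,0],
], yaw=[-7,-7,-7,-7,0,0,0])

```text
t: 7.58
ee_pos: [518.2, 175.7, 224.4]
orientation: [-1.217, -2.892, 0.005]
ft_force: [0.1, -0.0, -0.5]
width: 0.2
grasp_force: 0.0
```

Emit:
play_rows([
  [3,-3,-1],
  [3,-3,-1],
  [1,-2,-1],
  [1,-2,-1],
  [1,-2,-1],
  [0,0,0],
], yaw=[0,0,4,4,4,0])

```text
t: 8.08
ee_pos: [530.6, 163.3, 223.3]
orientation: [0.905, 3.007, 0.001]
ft_force: [-1.1, -0.1, -0.3]
width: 0.5
grasp_force: 0.0
```

```bash
python3 b.py
```

```text
8.0833 [530.6 163.3 223.3] [-1.1 -0.1 -0.3]
(np.int64(149), array([-0.74415071, -5.00955577]), array([14.86182514, 67.35893835]), np.float64(135.33992725016208), np.float64(67.35226787607088))
```

Emit:
play_rows([
  [1,-3,-2],
  [2,-2,-1],
  [2,-2,-1],
  [2,-2,-1],
  [0,0,0],
], yaw=[3,3,3,3,0])

```text
t: 8.55
ee_pos: [537.0, 154.6, 218.7]
orientation: [0.588, 3.086, 0.001]
ft_force: [-2.6, -2.2, 5.5]
width: 0.3
grasp_force: 2.7
```

```bash
python3 b.py
```

```text
8.55 [537.  154.6 218.7] [-2.6 -2.2  5.5]
(np.int64(133), array([-0.40771423, -6.5302846 ]), array([14.03218184, 69.04837398]), np.float64(137.48243617973446), np.float64(67.19189207585683))
```

Run:
```python
from geo import *
print(ctrl.grasp_offset)
o=ctrl.get_obs(); p=o["ee_pos"]; 
im=viewer.get_image("scene"); W,ok=cloud(im)
m=ok&(np.hypot(W[...,0]-p[0],W[...,1]-p[1])<28)&(W[...,2]>p[2]-15)&(W[...,2]<p[2]+80)
rr,cc=np.where(m)
for r in np.unique(rr):
    k=rr==r; q=W[rr[k],cc[k]]; col=im["pixels"][rr[k],cc[k]]
    red=(col[:,0]>col[:,2]*1.4+10)
    print(r,(r-100)*4,"n",k.sum(),"red",red.sum(), "z",np.median(q[:,2]).round(), "xy",np.median(q[red],0).round() if red.any() else "", col[len(col)//2])
```

```text
18.700000000000003
125 100 n 2 red 1 z 297.0 xy [531. 141. 296.] [134  93  92]
126 104 n 6 red 5 z 298.0 xy [546. 149. 298.] [70 49 43]
127 108 n 12 red 11 z 296.0 xy [546. 145. 296.] [83 52 48]
128 112 n 12 red 11 z 293.0 xy [545. 147. 292.] [80 50 48]
129 116 n 11 red 9 z 291.0 xy [548. 144. 291.] [110  61  55]
130 120 n 11 red 9 z 288.0 xy [548. 145. 288.] [109  56  50]
131 124 n 11 red 8 z 285.0 xy [548. 145. 286.] [106  60  55]
132 128 n 10 red 8 z 282.0 xy [547. 145. 283.] [65 44 47]
133 132 n 10 red 7 z 279.0 xy [547. 147. 279.] [76 51 51]
134 136 n 10 red 7 z 276.0 xy [547. 147. 277.] [96 54 50]
135 140 n 10 red 6 z 274.0 xy [547. 145. 274.] [90 55 55]
136 144 n 10 red 6 z 270.0 xy [546. 147. 271.] [79 49 48]
137 148 n 10 red 6 z 267.0 xy [545. 148. 268.] [74 46 45]
138 152 n 10 red 6 z 265.0 xy [547. 146. 266.] [84 49 50]
139 156 n 10 red 7 z 262.0 xy [546. 145. 262.] [80 47 48]
140 160 n 9 red 7 z 260.0 xy [546. 149. 261.] [111  61  53]
141 164 n 11 red 6 z 256.0 xy [547. 148. 257.] [72 45 45]
142 168 n 15 red 6 z 253.0 xy [548. 148. 254.] [114  63  56]
143 172 n 14 red 7 z 250.0 xy [549. 151. 251.] [110  56  48]
144 176 n 17 red 7 z 247.0 xy [547. 151. 248.] [62 44 42]
145 180 n 16 red 1 z 244.0 xy [551. 156. 245.] [59 45 48]
146 184 n 17 red 0 z 239.0 xy  [35 33 34]
147 188 n 18 red 0 z 237.0 xy  [30 30 35]
148 192 n 19 red 0 z 233.0 xy  [39 31 36]
149 196 n 18 red 0 z 230.0 xy  [36 33 36]
150 200 n 16 red 0 z 227.0 xy  [37 36 37]
151 204 n 17 red 0 z 222.0 xy  [33 26 32]
152 208 n 16 red 0 z 219.0 xy  [40 33 41]
153 212 n 15 red 0 z 215.0 xy  [92 93 97]
154 216 n 10 red 0 z 211.0 xy  [191 188 196]
155 220 n 4 red 0 z 213.0 xy  [160 147 156]
156 224 n 3 red 0 z 211.0 xy  [158 147 156]
157 228 n 2 red 0 z 205.0 xy  [161 149 160]
```

Run:
```python
from geo import *
im=viewer.get_image("scene"); W,ok=cloud(im)
A=np.stack([ex,ey,n])
for r in range(140,156,2):
    print(r,[tuple(((W[r,c]-C)@A.T).round().astype(int))+tuple(W[r,c].round().astype(int)) for c in range(378,404,4)])
```

```text
140 [(np.int64(-5), np.int64(114), np.int64(0), np.int64(437), np.int64(208), np.int64(187)), (np.int64(-5), np.int64(1), np.int64(88), np.int64(543), np.int64(145), np.int64(259)), (np.int64(2), np.int64(-4), np.int64(83), np.int64(549), np.int64(153), np.int64(259)), (np.int64(18), np.int64(82), np.int64(0), np.int64(471), np.int64(224), np.int64(200)), (np.int64(26), np.int64(69), np.int64(1), np.int64(485), np.int64(227), np.int64(206)), (np.int64(33), np.int64(63), np.int64(-3), np.int64(492), np.int64(235), np.int64(207)), (np.int64(41), np.int64(54), np.int64(-4), np.int64(502), np.int64(241), np.int64(210))]
142 [(np.int64(-9), np.int64(109), np.int64(-1), np.int64(442), np.int64(206), np.int64(184)), (np.int64(-8), np.int64(-1), np.int64(84), np.int64(545), np.int64(144), np.int64(254)), (np.int64(-1), np.int64(-4), np.int64(79), np.int64(549), np.int64(153), np.int64(254)), (np.int64(7), np.int64(-1), np.int64(67), np.int64(548), np.int64(167), np.int64(249)), (np.int64(14), np.int64(-12), np.int64(69), np.int64(560), np.int64(170), np.int64(254)), (np.int64(21), np.int64(-
[... 3239 characters left out ...]
int64(15), np.int64(-1), np.int64(537), np.int64(216), np.int64(199))]
154 [(np.int64(-31), np.int64(72), np.int64(-2), np.int64(477), np.int64(184), np.int64(170)), (np.int64(-26), np.int64(11), np.int64(43), np.int64(534), np.int64(155), np.int64(210)), (np.int64(-16), np.int64(48), np.int64(0), np.int64(501), np.int64(192), np.int64(181)), (np.int64(-11), np.int64(-5), np.int64(40), np.int64(552), np.int64(167), np.int64(216)), (np.int64(-4), np.int64(-10), np.int64(35), np.int64(558), np.int64(175), np.int64(217)), (np.int64(4), np.int64(-11), np.int64(28), np.int64(560), np.int64(185), np.int64(215)), (np.int64(14), np.int64(9), np.int64(0), np.int64(544), np.int64(212), np.int64(198))]
```

The bar's top and front face show no finger in front of them, so the closed fingertips end about 20 mm above the reported TCP and have been sliding over the bar. I'll redo the push 20 mm lower.

Emit:
play_rows([
  [-2,3,20],
  [-8,9,0],
  [-7,9,0],
  [0,0,-20],
  [0,0,-20],
  [0,0,0],
], yaw=[-4,-4,-4,-4,-4,0])

```text
t: 9.2
ee_pos: [517.9, 176.2, 195.3]
orientation: [-1.121, -2.931, 0.001]
ft_force: [-2.2, 2.2, -1.4]
width: 0.9
grasp_force: 1.4
```

Emit:
play_rows([
  [3,-3,0],
  [3,-3,0],
  [1,-3,-1],
  [1,-3,-1],
  [0,0,0],
], yaw=[0,0,4,4,0])

```text
t: 9.62
ee_pos: [521.3, 164.8, 193.1]
orientation: [-0.897, -2.997, 0.005]
ft_force: [-11.6, 2.1, -6.1]
width: 0.7
grasp_force: 5.3
```

```bash
python3 b.py
```

```text
9.6167 [521.3 164.8 193.1] [-11.6   2.1  -6.1]
(np.int64(167), array([-1.17596088, -1.94825249]), array([21.07050025, 63.54512101]), np.float64(169.4372153206466), np.float64(67.15197607029668))
```

Emit:
play_rows([
  [3,-2,0],
  [3,-1,0],
  [0,0,0],
  [-5,3,0],
  [-6,5,0],
  [-8,8,0],
  [0,0,0],
], yaw=[4,4,0,0,0,0,0])

```text
t: 10.25
ee_pos: [514.2, 177.9, 196.2]
orientation: [0.694, 3.063, 0.001]
ft_force: [-0.8, 0.5, -0.7]
width: 0.7
grasp_force: 0.0
```

```bash
python3 b.py
```

```text
10.25 [514.2 177.9 196.2] [-0.8  0.5 -0.7]
(np.int64(170), array([-0.12375717, -1.34766781]), array([27.9004351 , 65.51843754]), np.float64(4.574066323575465), np.float64(67.20284038509268))
```

Emit:
play_rows([
  [-3,2,30],
  [0,-10,35],
  [0,-30,25],
  [0,-35,10],
  [0,-38,0],
  [0,-38,0],
  [0,-38,0],
  [0,-38,0],
], yaw=[0,3,3,4,4,4,4,4], gripper=0)

```text
t: 10.97
ee_pos: [512.0, -50.3, 296.5]
orientation: [-0.018, 3.139, -0.001]
ft_force: [-0.7, 0.5, -1.0]
width: 50.2
grasp_force: 0.0
```

Emit:
play_rows([
  [0,-38,-5],
  [0,-38,-10],
  [0,-38,-10],
  [0,-38,-15],
  [0,-35,-20],
  [0,0,0],
  [0,0,0],
], yaw=[4,0,0,0,0,0,0])

```text
t: 11.55
ee_pos: [511.0, -237.1, 234.6]
orientation: [0.117, -3.138, -0.001]
ft_force: [-0.1, 0.7, 0.5]
width: 87.4
grasp_force: 0.0
```

Run:
```python
from geo import *
o=ctrl.get_obs(); p=o["ee_pos"]; print(o["t"],p.round(1),o["orientation"].round(3),o["width"])
im=viewer.get_image("scene"); print(bar(im)); im2=viewer.get_image("top"); print(bar(im2))
w=viewer.get_image("wrist"); save(w,"w1.png"); np.savez("w1",T=w["hand_eye"],d=w["range_z"],p=w["pixels"],k=[w["fx"],w["fy"],w["cx"],w["cy"]])
for k in("cassette_mid","short_mid"):
    for d in models.landmark_of(w,k)[:3]: print(k,d)
W,ok=cloud(im)
m=ok&(np.hypot(W[...,0]-p[0],W[...,1]-p[1])<70)&(W[...,2]>120)&(W[...,2]<p[2]+60)
q=W[m]; print("low finger pts",q[np.argsort(q[:,2])[:12]].round())
a=np.hstack([cv2.resize(im["pixels"][150:350,130:330],(400,400)),cv2.resize(w["pixels"],(640,400))[:,120:520]])[:,:,::-1]; cv2.imwrite("pics/r1.png",a)
```

```text
11.55 [ 511.  -237.1  234.6] [ 1.170e-01 -3.138e+00 -1.000e-03] 87.43205590709746
(np.int64(150), array([-1.61790321, -3.57466426]), array([13.36135386, 68.29460356]), np.float64(1.735292022832084), np.float64(67.15154663343749))
(np.int64(240), array([4.34278653, 1.18506485]), array([15.2011254 , 67.86984168]), np.float64(0.012718105622582243), np.float64(67.22084689496123))
cassette_mid {'location': [300.9, 251.5], 'conf': 0.91}
cassette_mid {'location': [227.2, 141.6], 'conf': 0.86}
short_mid {'location': [372.1, 174.9], 'conf': 0.82}
short_mid {'location': [191.3, 69.8], 'conf': 0.38}
low finger pts [[ 516. -185.  261.]
 [ 524. -289.  262.]
 [ 524. -282.  262.]
 [ 520. -188.  262.]
 [ 517. -194.  262.]
 [ 512. -195.  262.]
 [ 507. -196.  263.]
 [ 525. -284.  263.]
 [ 505. -195.  263.]
 [ 528. -287.  264.]
 [ 500. -195.  264.]
 [ 519. -188.  264.]]
```

View pics/r1.png

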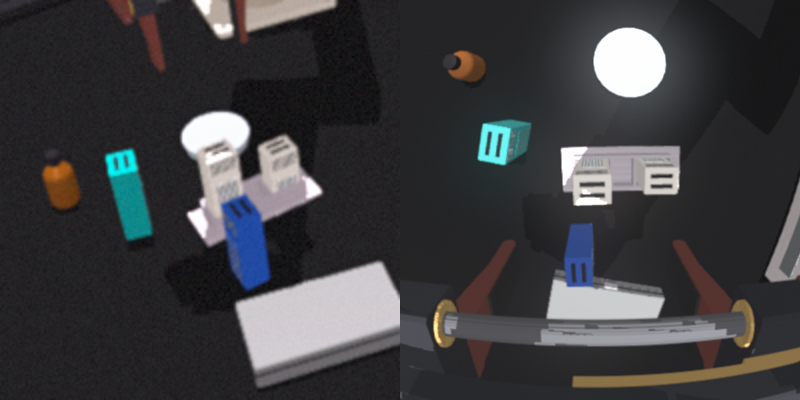

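The carousel bar now sits at 0–2°, so the empty pocket is under the port. In r1.png the white tall cassette is directly below the gripper (right half, ~(592,190)), the short one at (660,178), the blue one at (580,255) and the turquoise one at (500,145). I'll take the tall white one in the rack. The depth data confirms that the fingertips end about 26 mm above the reported TCP.

Emit:
play_rows([
  [0,-1,-20],
  [0,0,-30],
  [0,0,-30],
  [0,0,-30],
  [0,0,-10],
  [0,0,0],
], yaw=[0.7,0,0,0,0,0], gripper=0.27)

```text
t: 12.3
ee_pos: [510.3, -234.6, 113.7]
orientation: [0.143, -3.135, -0.003]
ft_force: [-0.6, 0.3, 0.5]
width: 63.9
grasp_force: 0.0
```

Run:
```python
from geo import *
o=ctrl.get_obs(); p=o["ee_pos"]; print(o["t"],p.round(1),o["width"],o["ft_force"].round(1))
im=viewer.get_image("scene")
W,ok=cloud(im); px=im["pixels"].astype(int); red=(px[...,0]>px[...,2]*1.4+10)
m=ok&red&(np.hypot(W[...,0]-p[0],W[...,1]-p[1])<70)&(W[...,2]>90)&(W[...,2]<p[2]+60)
q=W[m]
for s in (-1,1):
    g=q[(q[:,1]-p[1])*s>0]; 
    if len(g): g=g[np.argsort(g[:,2])[:25]]; print(s,g.min(0).round(),g.max(0).round())
cv2.imwrite("pics/r2.png",cv2.resize(im["pixels"][140:290,150:300],(600,600),interpolation=3)[:,:,::-1])
```

```text
12.3 [ 510.3 -234.6  113.7] 63.87119220786623 [-0.6  0.3  0.5]
-1 [ 507. -278.  144.] [ 528. -270.  161.]
1 [ 517. -202.  145.] [ 522. -195.  172.]
```

View pics/r2.png

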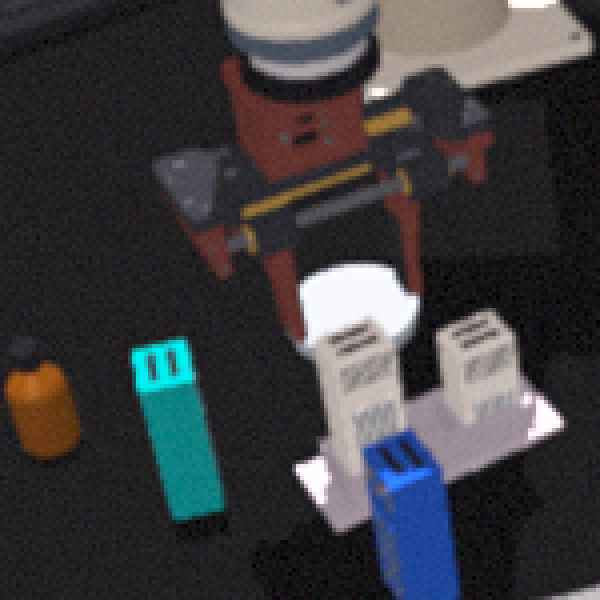

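Emit:
play_rows([
  [1,-3,0],
  [0,0,-20],
  [0,0,-20],
  [0,0,-15],
  [0,0,0],
], yaw=[0,0,0,0,0])

```text
t: 12.77
ee_pos: [512.4, -239.2, 60.1]
orientation: [0.142, -3.138, -0.001]
ft_force: [-0.9, 0.2, 1.1]
width: 64.2
grasp_force: 0.0
```

Emit:
play_rows([
  [0,0,0],
  [0,0,0],
  [0,0,0],
  [0,0,0],
  [0,0,0],
  [0,0,0],
], yaw=[0,0,0,0,0,0], gripper=1)

```text
t: 13.27
ee_pos: [513.5, -239.6, 61.7]
orientation: [-0.141, 3.136, -0.002]
ft_force: [0.3, 1.6, 8.3]
width: 40.3
grasp_force: 29.8
```

Run:
```python
from geo import *
im=viewer.get_image("scene")
a=im["pixels"][190:270,170:290]; a=np.clip(a.astype(float)*1.6+20,0,255).astype(np.uint8)
cv2.imwrite("pics/r3.png",cv2.resize(a,(780,520),interpolation=2)[:,:,::-1])
```

```text
(no output)
```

View pics/r3.png

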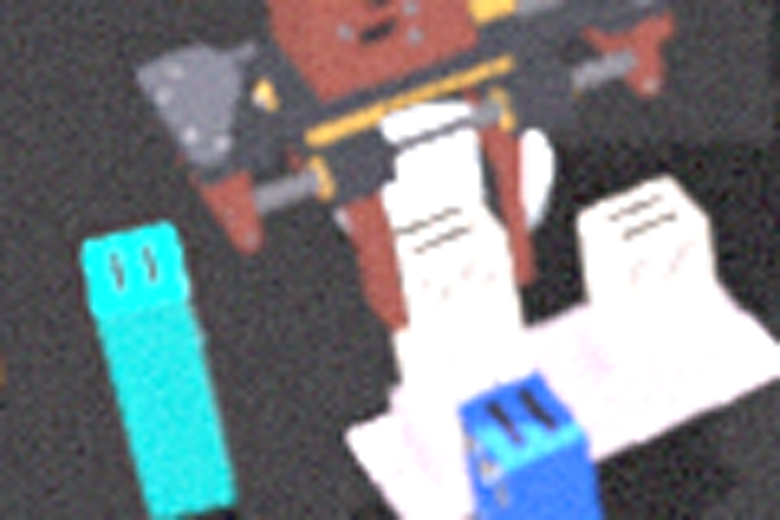

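Both fingers are on the cassette with the tips about 33 mm below its top, so the pad centre is about 98 mm above its base. Next I'll tilt it in the grip by levering it against the rack bay. This is the only way to lean it, since the tool itself cannot tilt.

Emit:
play_rows([
  [4,0.5,1.5],
  [5,0.5,1.5],
  [5,0.5,0.5],
  [5,0.5,0.5],
  [5,0.5,0],
  [0,0,0],
], yaw=[0,0,0,0,0,0])

```text
t: 13.82
ee_pos: [535.5, -235.9, 63.6]
orientation: [0.142, -3.135, -0.002]
ft_force: [-4.4, 0.9, -2.2]
width: 39.9
grasp_force: 30.0
```

Emit:
play_rows([
  [5,0.5,0],
  [5,0.5,-0.5],
  [5,0.5,-0.5],
  [3,0.2,-0.5],
  [0,0,0],
], yaw=[0,0,0,0,0])

```text
t: 14.23
ee_pos: [553.4, -234.4, 62.1]
orientation: [0.142, -3.135, -0.002]
ft_force: [-5.5, 0.3, -3.0]
width: 39.4
grasp_force: 30.0
```

```bash
cat > tilt.py <<'E'
from geo import *
# white cassette: fit its faces' points -> tilt, from scene cam
def body(im,p,rad=75,zlo=None):
    W,ok=cloud(im); px=im["pixels"].astype(int)
    w=(px.min(-1)>90)&(px.max(-1)-px.min(-1)<45)
    return W,ok&w
if __name__=="__main__":
    o=ctrl.get_obs(); p=o["ee_pos"]; print(o["t"],p.round(1),o["width"],o["ft_force"].round(1),o["grasp_force"])
    im=viewer.get_image("scene")
    a=im["pixels"][180:280,160:300]; cv2.imwrite("pics/r4.png",cv2.resize(a,(770,550),interpolation=2)[:,:,::-1])
E
python3 tilt.py
```

```text
14.2333 [ 553.4 -234.4   62.1] 39.42357130390373 [-5.5  0.3 -3. ] 29.997294545173645
```

View pics/r4.png

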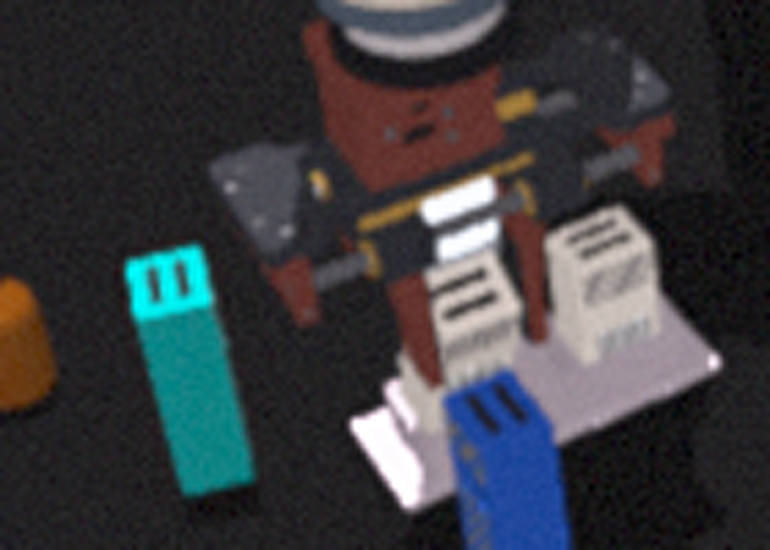

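The cassette is now leaning towards +x in the grip. I'll draw it out along its own axis and lift, then measure the tilt from depth.

Emit:
play_rows([
  [5,0.5,10],
  [6,0.5,12],
  [0,0,25],
  [0,0,30],
  [0,0,35],
  [0,0,35],
  [0,0,35],
  [0,0,0],
], yaw=[0,0,0,0,0,0,0,0])

```text
t: 14.95
ee_pos: [571.1, -236.1, 254.8]
orientation: [-0.141, 3.123, -0.011]
ft_force: [1.8, -1.6, -1.0]
width: 39.8
grasp_force: 30.0
```

```bash
cat > ct.py <<'E'
from geo import *
def meas(cam="scene",extra=None):
    o=ctrl.get_obs(); p=o["ee_pos"]; im=viewer.get_image(cam); W,ok=cloud(im); px=im["pixels"].astype(int)
    w=ok&(px.min(-1)>70)&(px.max(-1)-px.min(-1)<40)
    m=w&(np.abs(W-p-np.array([0,0,10])).max(-1)<95)
    print(o["t"],p.round(1),o["orientation"].round(3),o["width"].round(1),o["ft_force"].round(1),m.sum())
    return o,im,W,m
if __name__=="__main__":
    o,im,W,m=meas()
    d=[cv2.resize(cv2.medianBlur(W[...,i].astype(np.float32),5),(640,400)) for i in range(3)]; S=np.stack(d,-1)
    # local normals
    gx=np.roll(S,-3,1)-np.roll(S,3,1); gy=np.roll(S,-3,0)-np.roll(S,3,0); N=np.cross(gx,gy); N/=np.linalg.norm(N,axis=-1,keepdims=True)+1e-9
    N*=np.sign(np.sum(N*(im["T"][:3,3]-S),-1,keepdims=True))
    P=W[m]; Q=N[m]; print("z range",np.percentile(P[:,2],[1,50,99]))
    for name,c in (("top",Q[:,2]>.75),("side",(np.abs(Q[:,2])<.7))):
        q=Q[c]; 
        if len(q)>5:
            mu=np.median(q,0); print(name,len(q),mu.round(3),"elev",np.degrees(np.arcsin(mu[2]/np.linalg.norm(mu))).round(1),"pos",np.median(P[c],0).round())
    # ransac planes
    rng=np.random.default_rng(1); X=P.copy()
    for _ in range(2):
        best=0
        for i in range(600):
            a,b,c=X[rng.choice(len(X),3,False)]; nn=np.cross(b-a,c-a); l=np.linalg.norm(nn)
            if l<150: continue
            k=np.abs((X-a)@(nn/l))<2
            if k.sum()>best: best=k.sum();K=k
        c0=X[K].mean(0); v=np.linalg.svd(X[K]-c0)[2][2]; v*=np.sign(v@(im["T"][:3,3]-c0)); print("plane",best,len(X),v.round(3),"elev",np.degrees(np.arcsin(v[2])).round(1),c0.round()); X=X[~K]
        if len(X)<20: break
E
python3 ct.py
```

```text
Traceback (most recent call last):
  File "ct.py", line 9, in <module>
    o,im,W,m=meas()
             ~~~~^^
  File "ct.py", line 6, in meas
    print(o["t"],p.round(1),o["orientation"].round(3),o["width"].round(1),o["ft_force"].round(1),m.sum())
                                                      ^^^^^^^^^^^^^^^^
AttributeError: 'float' object has no attribute 'round'
```

```bash
sed -i 's/o\["width"\].round(1)/o["width"]/' ct.py; python3 ct.py
```

```text
15.0 [ 569.6 -235.4  251.2] [-0.141  3.127 -0.008] 39.910593970117255 [ 0.5 -0.5 -3.6] 793
z range [200.87841998 268.14244504 330.3843488 ]
top 126 [0.325 0.065 0.906] elev 69.9 pos [ 561. -233.  307.]
side 635 [ 0.882  0.056 -0.316] elev -19.7 pos [ 561. -241.  257.]
plane 473 793 [ 0.925  0.082 -0.37 ] elev -21.7 [ 560. -238.  254.]
plane 157 320 [0.352 0.034 0.936] elev 69.3 [ 564. -234.  306.]
```

Run:
```python
from geo import *
for k in("top","scene"):
    im=viewer.get_image(k); W,ok=cloud(im); D=W-C; a=D@ex;b=D@ey;h=D@n
    m=ok&(h>23)&(h<32)&(np.abs(a)<45)&(np.abs(b+88)<45)
    print(k,m.sum(),"a",np.percentile(a[m],[1,50,99]).round(1),"b",np.percentile(b[m],[1,50,99]).round(1),"h",np.percentile(h[m],[5,50,95]).round(1))
    q=np.stack([a[m],b[m]],1).astype(np.float32); print(cv2.minAreaRect(q))
    m2=ok&(h>12)&(h<21)&(np.abs(a)<24)&(np.abs(b+88)<26); print("flap?",m2.sum(),a[m2].mean() if m2.any() else 0)
    for w in("port","flap_up","flap_low"):
        for d in models.landmark_of(im,w)[:1]:
            P=px2w(im,*d["location"]); print(w,round(d["conf"],2),np.round([(P-C)@ex,(P-C)@ey,(P-C)@n],1))
```

```text
top 239 a [-25.2   3.   27.7] b [-116.2  -86.7  -57.4] h [23.2 25.1 28.2]
((1.4664287567138672, -86.71935272216797), (54.85283279418945, 59.38108825683594), 0.19232596457004547)
flap? 198 -0.2161827943912544Traceback (most recent call last):
  File "<stdin>", line 9, in <module>
ValueError: it knows: cassette_mid, knob, oil_bottle, petri_dish, pocket, port, rack, reader, scanner, short_mid, slide_box, under_port
```

Emit:
play_rows([
  [4,23,6],
  [4,24,6],
  [4,24,6],
  [4,24,6],
  [4,24,6],
  [4,24,5],
  [4,24,5],
  [4,24,5],
], yaw=[-6.8,-6.8,-6.8,-6.8,-6.8,-6.8,-6.8,-6.8])

```text
t: 15.82
ee_pos: [596.8, -41.7, 288.1]
orientation: [-1.316, -2.849, 0.001]
ft_force: [0.3, -0.7, -3.5]
width: 39.8
grasp_force: 30.0
```

Emit:
play_rows([
  [4,24,0],
  [4,24,0],
  [4,24,0],
  [4,24,0],
  [4,23,0],
  [4,22,0],
  [4,22,0],
  [0,0,0],
], yaw=[-6.8,-6.8,-6.8,-6.8,-6.8,-6.8,-6.8,0])

```text
t: 16.48
ee_pos: [625.2, 123.5, 287.5]
orientation: [-2.352, -2.079, 0.002]
ft_force: [-0.8, -0.4, -1.9]
width: 39.9
grasp_force: 30.0
```

```bash
cat > ins.py <<'E'
from ct import *
o,im,W,m=meas()
p=o["ee_pos"]; D=W-C; h=D@n
m&=(h>40); P=W[m]
E3=np.stack([ex,ey,n])
rng=np.random.default_rng(1); X=P.copy()
for _ in range(3):
    best=0
    for i in range(500):
        a,b,c=X[rng.choice(len(X),3,False)]; nn=np.cross(b-a,c-a); l=np.linalg.norm(nn)
        if l<150: continue
        k=np.abs((X-a)@(nn/l))<1.8
        if k.sum()>best: best=k.sum();K=k
    c0=X[K].mean(0); v=np.linalg.svd(X[K]-c0)[2][2]; v*=np.sign(v@(im["T"][:3,3]-c0))
    pr=(X[K]-C)@E3.T
    print("plane",best,len(X),"n in deck",(E3@v).round(3),"c",(E3@(c0-C)).round(1),"lo",pr.min(0).round(),"hi",pr.max(0).round()); X=X[~K]
    if len(X)<40: break
print("ee in deck",(E3@(p-C)).round(1))
E
python3 ins.py
```

```text
16.4833 [625.2 123.5 287.5] [-2.352e+00 -2.079e+00  2.000e-03] 39.860477297885424 [-0.8 -0.4 -1.9] 1027
plane 334 700 n in deck [ 0.037 -0.999 -0.023] c [  24.1 -103.6  101. ] lo [  -1. -106.   52.] hi [  52. -101.  191.]
plane 171 366 n in deck [-0.974  0.005  0.226] c [ 10.4 -83.3 113.9] lo [  -4. -113.   43.] hi [ 26.   4. 175.]
plane 59 195 n in deck [ 0.038 -0.999 -0.029] c [  26.1 -106.   104.1] lo [   9. -110.   53.] hi [  47. -104.  200.]
ee in deck [  2.2 -83.2 117.8]
```

Emit:
play_rows([
  [2,-2,-10],
  [2.5,-2.5,-11],
  [0,0,0],
  [0.4,3.4,-5],
  [0.4,3.4,-5],
  [0.4,3.4,-5],
  [0,0,0],
], yaw=[0,0,0,0,0,0,0])

```text
t: 17.12
ee_pos: [630.8, 126.0, 252.8]
orientation: [-2.349, -2.085, 0.002]
ft_force: [0.4, -0.8, -2.4]
width: 39.7
grasp_force: 30.0
```

```bash
python3 ins.py
```

```text
17.1167 [630.8 126.  252.8] [-2.349e+00 -2.085e+00  2.000e-03] 39.70997373654671 [ 0.4 -0.8 -2.4] 1660
plane 255 573 n in deck [ 0.036 -0.999 -0.03 ] c [   8.2 -109.1   78.9] lo [ -17. -113.   41.] hi [  33. -107.  171.]
plane 150 318 n in deck [-0.973  0.012  0.23 ] c [ -5.1 -86.3  91.8] lo [ -18. -117.   41.] hi [ 10.   6. 146.]
plane 41 168 n in deck [ 0.102 -0.993 -0.052] c [   8.7 -112.4   91.9] lo [ -10. -117.   42.] hi [  29. -110.  170.]
ee in deck [-15.2 -88.4  87.6]
```

Emit:
play_rows([
  [0.4,3.4,-4.2],
  [0.4,3.3,-4.2],
  [0.4,3.3,-4.2],
  [0,0,0],
], yaw=[0,0,0,0])

```text
t: 17.5
ee_pos: [632.0, 136.4, 240.3]
orientation: [-2.349, -2.085, 0.001]
ft_force: [-0.8, -0.9, -1.9]
width: 39.9
grasp_force: 30.0
```

Emit:
play_rows([
  [-0.3,-2.5,-2.8],
  [-0.3,-2.5,-2.8],
  [-0.3,-2.5,-2.8],
  [-0.3,-2.5,-2.8],
  [0,0,0],
], yaw=[0,0,0,0,0])

```text
t: 17.92
ee_pos: [631.5, 125.3, 230.2]
orientation: [2.35, 2.084, 0.002]
ft_force: [0.9, 3.8, 1.7]
width: 40.3
grasp_force: 30.0
```

```bash
python3 ins.py
```

```text
17.9167 [631.5 125.3 230.2] [2.350e+00 2.084e+00 2.000e-03] 40.25952780767607 [0.9 3.8 1.7] 2309
plane 184 416 n in deck [ 0.02  -0.999 -0.044] c [   2.3 -110.4   70.3] lo [ -19. -115.   40.] hi [  21. -108.  149.]
plane 70 232 n in deck [-0.99  -0.024  0.137] c [-12.4 -91.1  85. ] lo [ -18. -119.   41.] hi [ -5.   6. 127.]
plane 42 162 n in deck [ 0.162 -0.979 -0.127] c [   2.1 -109.5   83.8] lo [ -23. -117.   46.] hi [  22. -107.  129.]
ee in deck [-28.7 -89.2  69.4]
```

Emit:
play_rows([
  [-0.3,-2.5,-2.8],
  [-0.3,-2.5,-2.8],
  [-0.3,-2.5,-2.8],
  [-0.2,-2,-2.3],
  [0,0,0],
], yaw=[0,0,0,0,0])

```text
t: 18.38
ee_pos: [630.0, 115.7, 218.9]
orientation: [-2.35, -2.084, 0.001]
ft_force: [1.0, 2.0, 0.0]
width: 39.9
grasp_force: 30.0
```

Emit:
play_rows([
  [0.3,2.8,-4],
  [0.3,2.8,-4],
  [0.3,2.8,-4],
  [0,0,0],
], yaw=[0,0,0,0])

```text
t: 18.72
ee_pos: [630.6, 125.3, 206.2]
orientation: [-2.349, -2.085, 0.001]
ft_force: [0.6, 4.3, -1.1]
width: 39.9
grasp_force: 30.0
```

```bash
python3 ins.py
```

```text
18.7167 [630.6 125.3 206.2] [-2.349e+00 -2.085e+00  1.000e-03] 39.85179057163422 [ 0.6  4.3 -1.1] 3106
plane 124 298 n in deck [ 0.063 -0.996 -0.058] c [  -5.5 -109.4   66.8] lo [ -37. -114.   41.] hi [   9. -107.  133.]
plane 58 174 n in deck [-0.021  0.034  0.999] c [-14.5 -79.8  92.9] lo [ -29. -115.   91.] hi [  1. -66.  95.]
plane 35 116 n in deck [ 0.049 -0.983 -0.175] c [  -7.5 -112.7   57.3] lo [ -36. -119.   40.] hi [   9. -109.  100.]
ee in deck [-42.5 -88.2  49.8]
```

Emit:
play_rows([
  [0.4,4,-3.1],
  [0.4,4,-3.1],
  [0.4,4,-3.1],
  [0.4,4,-3.1],
  [0,0,0],
], yaw=[0,0,0,0,0])

```text
t: 19.18
ee_pos: [632.0, 141.1, 193.9]
orientation: [-2.349, -2.085, 0.003]
ft_force: [-0.9, 1.5, -2.1]
width: 39.7
grasp_force: 30.0
```

```bash
python3 ins.py
```

```text
19.1833 [632.  141.1 193.9] [-2.349 -2.085  0.003] 39.65594019510214 [-0.9  1.5 -2.1] 3759
plane 69 222 n in deck [ 0.085 -0.996 -0.036] c [   1.6 -109.3   59.5] lo [ -31. -112.   40.] hi [  15. -106.  113.]
plane 65 153 n in deck [-0.038  0.071  0.997] c [ -8.6 -62.1  72.9] lo [ -37. -120.   67.] hi [12.  7. 77.]
plane 26 88 n in deck [-0.821 -0.015  0.571] c [-20.9 -80.1  75.2] lo [ -35. -118.   55.] hi [  7.  -6. 115.]
ee in deck [-36.6 -87.7  30.6]
```

Emit:
play_rows([
  [0.4,3.4,-3.6],
  [0.4,3.4,-3.6],
  [0.4,3.4,-3.6],
  [0,0,0],
], yaw=[0,0,0,0])

```text
t: 19.57
ee_pos: [633.4, 151.0, 183.2]
orientation: [-2.349, -2.085, 0.002]
ft_force: [0.6, -0.4, -4.1]
width: 39.9
grasp_force: 30.0
```

Emit:
play_rows([
  [0,0,0],
  [0,0,0],
  [0,0,0],
  [0,0,0],
  [0,0,0],
], yaw=[0,0,0,0,0], gripper=0.3)

```text
t: 19.98
ee_pos: [634.1, 150.9, 184.7]
orientation: [2.35, 2.085, 0.001]
ft_force: [0.9, -0.7, -0.3]
width: 61.2
grasp_force: 0.0
```

Emit:
play_rows([
  [0,-5,25],
  [0,-10,35],
  [0,-15,35],
  [0,-30,20],
  [0,-35,0],
  [0,0,0],
], yaw=[0,0,0,0,0,0], gripper=0.3)

```text
t: 20.48
ee_pos: [634.7, 51.2, 301.8]
orientation: [2.35, 2.079, 0.003]
ft_force: [0.3, 0.9, -0.9]
width: 61.3
grasp_force: 0.0
```

```bash
cat > pt.py <<'E'
from geo import *
o=ctrl.get_obs(); print(o["t"],o["ee_pos"].round(1),o["width"],o["ft_force"].round(1))
for k in("scene","top"):
    im=viewer.get_image(k); W,ok=cloud(im); D=W-C; a=D@ex;b=D@ey;h=D@n
    m=ok&(np.abs(a)<14)&(np.abs(b+88)<16); v=h[m]
    print(k,m.sum(),"h over port",np.percentile(v,[5,50,95]).round(1),"colour",np.median(im["pixels"][m],0),bar(im)[1:])
    m=ok&(np.abs(a)<30)&(np.abs(b+88)<30)&(h>35)&(h<120); print("above port",m.sum(), im["pixels"][m].mean(0) if m.any() else "")
    g=[]
    for aa in (-15,-10,-5,0,5,10,15):
        s=ok&(np.abs(a-aa)<2.5)&(np.abs(b+88)<14)&(h<40); g.append(np.median(h[s]).round(1) if s.any() else None)
    print(g)
E
python3 pt.py
```

```text
20.4833 [634.7  51.2 301.8] 61.264590325581786 [ 0.3  0.9 -0.9]
scene 190 h over port [ 19.7  23.6 292.1] colour [56.5 53.5 57. ] (array([ 0.68502863, -3.79880281]), array([13.49751784, 68.42522308]), np.float64(1.6587147188776612), np.float64(66.5797877967519))
above port 0 
[np.float64(21.9), np.float64(22.0), np.float64(21.5), np.float64(21.7), np.float64(22.2), np.float64(22.0), np.float64(21.8)]
top 184 h over port [18.5 21.1 23.5] colour [36. 37. 37.] (array([nan, nan]), array([nan, nan]), np.float64(nan), np.float64(nan))
above port 0 
[np.float64(21.4), np.float64(21.9), np.float64(20.5), np.float64(22.1), np.float64(21.0), np.float64(20.9), np.float64(20.9)]geo.py:8: RuntimeWarning: Mean of empty slice.
  q=np.stack([a[m],b[m]],1); c=q.mean(0); w,v=np.linalg.eigh(np.cov(q.T)); d=v[:,1]
  ret = um.true_divide(
  avg = a.mean(axis, **keepdims_kw)
geo.py:8: RuntimeWarning: Degrees of freedom <= 0 for slice
  q=np.stack([a[m],b[m]],1); c=q.mean(0); w,v=np.linalg.eigh(np.cov(q.T)); d=v[:,1]
  c *= np.true_divide(1, fact)
  c *= np.true_divide(1, fact)
  return _methods._mean(a, axis=axis, dtype=dtype,
  ret = ret.dtype.type(ret / rcount)
```

The flaps are shut flat and dark, at h≈21–22, and nothing stands above the port, so the cassette has slid down through them. Next I'll turn the knob two clicks.

Emit:
play_rows([
  [-24,21,0],
  [-24,21,0],
  [-24,21,0],
  [-24,21,0],
  [-25,22,0],
  [0,0,-30],
  [0,0,-30],
  [0,0,0],
], yaw=[0,0,0,0,0,0,0,0], gripper=1)

```text
t: 21.25
ee_pos: [508.5, 162.4, 234.2]
orientation: [-2.344, -2.085, 0.013]
ft_force: [-2.2, -0.6, -0.9]
width: 11.5
grasp_force: 0.0
```

Emit:
play_rows([
  [0,0,-25],
  [0,0,-24],
  [3,0,0],
  [4,0,0],
  [4,-1,0],
  [0,0,0],
], yaw=[0,0,0,0,0,0])

```text
t: 21.75
ee_pos: [526.0, 161.2, 192.1]
orientation: [2.349, 2.084, 0.004]
ft_force: [-0.1, 0.6, 0.5]
width: 0.3
grasp_force: 0.0
```

```bash
python3 b.py
```

```text
21.75 [526.  161.2 192.1] [-0.1  0.6  0.5]
(np.int64(154), array([-3.60296949, -2.67478128]), array([18.32372972, 63.03269621]), np.float64(176.23586738335334), np.float64(66.90453613087098))
```

Emit:
play_rows([
  [3,-3,-1],
  [3,-2,-1],
  [3,-1,-1],
  [3,-1,0],
  [0,0,0],
], yaw=[0,0,0,0,0])

```text
t: 22.22
ee_pos: [525.4, 156.5, 189.0]
orientation: [-2.338, -2.074, 0.019]
ft_force: [-46.9, 13.8, 38.1]
width: 0.4
grasp_force: 25.7
```

```bash
python3 b.py
```

```text
22.2167 [525.4 156.5 189. ] [-46.9  13.8  38.1]
(np.int64(123), array([-9.08690663, -2.913417  ]), array([18.40553583, 53.25670846]), np.float64(174.80019428419402), np.float64(66.91470708198963))
```

The carousel is blocked, so the cassette hasn't gone fully home yet. I'll back off and push it down with the shut fingertips.

Emit:
play_rows([
  [-10,3,1],
  [-12,4,2],
  [0,0,30],
  [0,0,35],
  [0,0,25],
  [0,0,0],
], yaw=[0,0,0,0,0,0])

```text
t: 22.77
ee_pos: [516.9, 161.6, 286.5]
orientation: [2.347, 2.082, 0.015]
ft_force: [1.6, -0.0, 0.3]
width: 0.6
grasp_force: 0.0
```

```bash
python3 pt.py 2>/dev/null
```

```text
22.7667 [516.9 161.6 286.5] 0.6337485766882677 [ 1.6 -0.   0.3]
scene 115 h over port [18.8 21.8 24.2] colour [48. 47. 52.] (array([-0.6089093, -3.2972232]), array([13.27887203, 66.61343511]), np.float64(179.7010303293396), np.float64(67.06165146101296))
above port 0 
[np.float64(21.8), np.float64(22.1), np.float64(22.6), np.float64(21.7), np.float64(22.3), np.float64(21.5), np.float64(21.9)]
top 106 h over port [18.5 21.2 23.5] colour [34. 32. 31.] (array([-11.64515799,   1.39456869]), array([15.63469866, 36.33181799]), np.float64(0.08873886806608766), np.float64(67.17057284395544))
above port 0 
[np.float64(20.8), np.float64(21.4), np.float64(21.0), np.float64(20.8), np.float64(21.6), np.float64(20.9), np.float64(20.6)]
```

Emit:
play_rows([
  [30,-1,0],
  [30,-1,0],
  [30,-1,0],
  [28,0,0],
  [0,0,-30],
  [0,0,-30],
  [0,0,-25],
  [0,0,0],
], yaw=[0,0,0,0,0,0,0,0])

```text
t: 23.53
ee_pos: [627.3, 156.4, 187.8]
orientation: [-2.346, -2.081, 0.017]
ft_force: [-1.6, -0.6, -0.2]
width: 0.1
grasp_force: 0.0
```

Emit:
play_rows([
  [4,0,0],
  [3.2,0.8,1.1],
  [0,0,0],
  [0.3,2.8,-4.1],
  [0.4,2.9,-4.1],
  [0.3,2.8,-4.1],
  [0.4,2.9,-4.1],
  [0,0,0],
], yaw=[0,0,0,0,0,0,0,0])

```text
t: 24.2
ee_pos: [639.8, 170.6, 179.0]
orientation: [-2.349, -2.085, 0.002]
ft_force: [-0.2, -0.1, 0.1]
width: 0.2
grasp_force: 0.1
```

Emit:
play_rows([
  [-4,-4,-3],
  [0,0,0],
  [0.3,2.8,-4.1],
  [0.4,2.9,-4.1],
  [0.3,2.8,-4.1],
  [0,0,0],
  [0,0,0],
], yaw=[0,0,0,0,0,0,0])

```text
t: 24.78
ee_pos: [637.2, 174.9, 164.2]
orientation: [-2.349, -2.085, 0.001]
ft_force: [0.8, 1.0, -0.5]
width: 0.4
grasp_force: 0.5
```

Emit:
play_rows([
  [0.3,2.2,-3.5],
  [0.3,2.2,-3.5],
  [0,0,0],
], yaw=[0,0,0])

```text
t: 25.03
ee_pos: [637.9, 179.3, 157.0]
orientation: [-2.35, -2.085, 0.0]
ft_force: [1.5, -0.2, -0.5]
width: 0.4
grasp_force: 0.9
```

Emit:
play_rows([
  [0.2,1.5,-2.5],
  [0.2,1.5,-2.5],
  [0,0,0],
], yaw=[0,0,0])

```text
t: 25.28
ee_pos: [638.7, 180.6, 153.9]
orientation: [2.348, 2.084, -0.002]
ft_force: [-2.7, -6.8, 10.2]
width: 0.4
grasp_force: 11.5
```

Emit:
play_rows([
  [0.1,1.2,-2],
  [0.1,1.2,-2],
  [0,0,0],
], yaw=[0,0,0])

```text
t: 25.53
ee_pos: [639.1, 180.5, 153.3]
orientation: [2.347, 2.082, -0.004]
ft_force: [-11.1, -20.2, 31.9]
width: 0.2
grasp_force: 29.4
```

Emit:
play_rows([
  [-0.7,-6,9],
  [-1,-8.5,12],
  [-1,-8.5,12],
  [-1,-8.5,12],
  [0,0,30],
  [0,0,35],
  [0,0,10],
  [0,0,0],
], yaw=[0,0,0,0,0,0,0,0])

```text
t: 26.2
ee_pos: [636.9, 152.6, 272.9]
orientation: [2.348, 2.082, 0.009]
ft_force: [0.1, 0.1, -0.4]
width: 0.7
grasp_force: 0.0
```

```bash
python3 pt.py 2>/dev/null
python3 - <<'E'
from geo import *
# pocket tops through the window: height and white centroids per lattice slot, carousel angle from slots
im=viewer.get_image("scene"); W,ok=cloud(im); D=W-C; a=D@ex;b=D@ey;h=D@n
print("window h",np.median(h[ok&(np.hypot(a,b)>70)&(np.hypot(a,b)<100)&(b>-60)]))
for nme in ("pocket","cassette_mid","under_port","reader"):
    for d in models.landmark_of(im,nme)[:3]: print(nme,d)
E
```

```text
26.2 [636.9 152.6 272.9] 0.6731671437916398 [ 0.1  0.1 -0.4]
scene 112 h over port [18.8 22.  24.4] colour [38. 36. 40.] (array([-1.17210961, -3.21609298]), array([14.53098511, 66.78038661]), np.float64(179.97318557335214), np.float64(67.20924734039126))
above port 7 [145.28571429 127.         127.57142857]
[np.float64(22.2), np.float64(22.6), np.float64(22.3), np.float64(21.4), np.float64(21.7), np.float64(21.7), np.float64(21.7)]
top 70 h over port [18.3 21.3 23.8] colour [28.  28.  27.5] (array([-16.6221468 ,   1.26898422]), array([14.31170414, 27.66945174]), np.float64(179.44579424173895), np.float64(67.18299991625975))
above port 4 [42.5  38.25 39.25]
[np.float64(21.0), np.float64(21.1), np.float64(21.8), np.float64(21.9), None, None, None]
window h 0.3364570539990783
cassette_mid {'location': [249.5, 268.9], 'conf': 0.89}
cassette_mid {'location': [193.5, 248.2], 'conf': 0.73}
under_port {'location': [293.8, 315.0], 'conf': 0.35}
```

Emit:
play_rows([
  [-30,2,5],
  [-32,2,0],
  [-32,2,0],
  [-32,2,0],
  [0,0,-25],
  [0,0,-30],
  [0,0,-30],
  [0,0,0],
], yaw=[0,0,0,0,0,0,0,0])

```text
t: 27.22
ee_pos: [504.8, 159.7, 183.3]
orientation: [-2.347, -2.083, 0.014]
ft_force: [-2.1, -0.4, -0.3]
width: 0.2
grasp_force: 0.0
```

Emit:
play_rows([
  [3,-1,0],
  [3,-2,0],
  [3,-1,0],
  [3,-1,0],
  [0,0,0],
], yaw=[0,0,0,0,0])

```text
t: 27.63
ee_pos: [522.5, 155.8, 190.0]
orientation: [2.35, 2.084, 0.004]
ft_force: [-0.4, -0.1, -0.3]
width: 0.6
grasp_force: 0.0
```

Emit:
play_rows([
  [3,-1,0],
  [3,0,0],
  [2,-1,0],
  [0,0,0],
], yaw=[0,0,0,0])

```text
t: 27.97
ee_pos: [525.6, 154.4, 189.0]
orientation: [-2.346, -2.081, 0.007]
ft_force: [-14.4, 4.1, 11.6]
width: 0.4
grasp_force: 8.5
```

```bash
python3 b.py
```

```text
27.9667 [525.6 154.4 189. ] [-14.4   4.1  11.6]
(np.int64(142), array([-6.69636085, -3.01510684]), array([18.02490065, 57.67251389]), np.float64(174.64378117533437), np.float64(66.74392345178386))
```

Emit:
play_rows([
  [2,0,0],
  [2,-1,0],
  [0,0,0],
], yaw=[0,0,0])

```text
t: 28.27
ee_pos: [525.4, 154.2, 188.8]
orientation: [-2.342, -2.077, 0.016]
ft_force: [-30.3, 7.9, 21.7]
width: 0.4
grasp_force: 16.5
```

Run:
```python
from geo import *
o=ctrl.get_obs(); F=o["ft_force"]; M=o["moment"]*1000; print(o["t"],o["ee_pos"],F,M)
# line of force closest: points r = FxM/|F|^2 + s F
r0=np.cross(F,M)/(F@F)
for s in range(-4,5): print((r0+F/np.linalg.norm(F)*s*20).round(0), end=" ")
print("residual torque along F",(M@F/np.linalg.norm(F)).round(1))
im=viewer.get_image("top"); print(bar(im));
```

```text
28.2667 [525.3979445  154.17885411 188.81338222] [-30.28302165   7.85217243  21.71877115] [1394.92114026 4599.27121339  302.6600598 ]
[  -4.   11. -149.] [ -20.   15. -138.] [ -35.   19. -126.] [ -51.   23. -115.] [ -67.   27. -104.] [-83.  31. -92.] [-99.  35. -81.] [-115.   40.  -69.] [-131.   44.  -58.] residual torque along F 11.7
(np.int64(6), array([-28.67072896,   2.29968691]), array([ 4.87672713, 22.87416111]), np.float64(71.88433166984355), np.float64(67.71413678433703))
```

Emit:
play_rows([
  [-8,2,0],
  [-8,2,0],
  [-4,0,0],
  [0,0,0],
  [0,0,0],
], yaw=[0,0,0,0,0])

```text
t: 28.73
ee_pos: [513.3, 156.7, 188.8]
orientation: [2.35, 2.085, 0.001]
ft_force: [-0.6, -0.2, 0.3]
width: 0.8
grasp_force: 0.0
```

Run:
```python
from geo import *
o=ctrl.get_obs(); print(o["t"],o["ee_pos"].round(1),o["ft_force"].round(1),o["moment"].round(3))
p=o["ee_pos"]
im=viewer.get_image("scene"); W,ok=cloud(im); px=im["pixels"].astype(int); red=ok&(px[...,0]>px[...,2]*1.4+10)&(px[...,0]>50)
d=W-p; y=np.array([np.cos(np.radians(-7)),np.sin(np.radians(-7)),0]); t=d@y; z=d[...,2]
m=red&(np.abs(d[...,:2]).max(-1)<160)&(z>-20)&(z<150)
for lo in range(-140,150,20):
    k=m&(t>=lo)&(t<lo+20)
    if k.sum()>3: print("tool-y",lo,"n",k.sum(),"lowest z rel ee",np.percentile(z[k],[0,5,50]).round(0))
```

```text
28.7333 [513.3 156.7 188.8] [-0.6 -0.2  0.3] [-0.109  0.002  0.019]
tool-y -80 n 82 lowest z rel ee [106. 109. 122.]
tool-y -40 n 4 lowest z rel ee [131. 132. 137.]
tool-y -20 n 36 lowest z rel ee [31. 61. 80.]
tool-y 0 n 174 lowest z rel ee [31. 37. 64.]
tool-y 20 n 50 lowest z rel ee [ 43. 107. 130.]
tool-y 60 n 41 lowest z rel ee [107. 108. 118.]
tool-y 80 n 200 lowest z rel ee [107. 111. 125.]
```

Emit:
play_rows([
  [0,0,35],
  [0,0,35],
  [31,0,0],
  [31,0,0],
  [31,0,0],
  [31,0,0],
  [0,-1,-34],
  [0,-1,-34],
], yaw=[0,0,0,0,0,0,0,0])

```text
t: 29.45
ee_pos: [640.9, 154.7, 191.5]
orientation: [2.349, 2.082, 0.008]
ft_force: [-0.1, 0.4, -1.3]
width: 0.9
grasp_force: 0.0
```

Emit:
play_rows([
  [0,0,0],
  [0,0,0],
  [0.4,2.8,-4.1],
  [0.3,2.9,-4.1],
  [0.4,2.8,-4.1],
  [0.3,2.9,-4.1],
  [0,0,0],
], yaw=[0,0,0,0,0,0,0])

```text
t: 30.03
ee_pos: [638.2, 166.9, 174.2]
orientation: [-2.349, -2.086, -0.0]
ft_force: [-0.4, -0.1, -0.1]
width: 0.2
grasp_force: 0.1
```

Emit:
play_rows([
  [0.4,2.8,-4.1],
  [0.3,2.9,-4.1],
  [0.4,2.8,-4.1],
  [0.3,2.9,-4.1],
  [0.3,2.3,-3.3],
  [0,0,0],
  [0,0,0],
], yaw=[0,0,0,0,0,0,0])

```text
t: 30.62
ee_pos: [640.2, 180.4, 154.3]
orientation: [-2.35, -2.085, -0.001]
ft_force: [0.9, 1.2, 0.8]
width: 0.7
grasp_force: 4.4
```

Emit:
play_rows([
  [0.3,1.7,-2.4],
  [0.3,1.7,-2.4],
  [0.2,1.2,-1.6],
  [0,0,0],
], yaw=[0,0,0,0])

```text
t: 30.95
ee_pos: [640.6, 180.3, 153.2]
orientation: [2.347, 2.082, -0.006]
ft_force: [-15.4, -21.5, 37.7]
width: 0.6
grasp_force: 32.7
```

Run:
```python
from geo import *
o=ctrl.get_obs(); F=o["ft_force"]; M=o["moment"]*1000
r0=np.cross(F,M)/(F@F); f=F/np.linalg.norm(F); print("resid",(M@f).round(1))
for z in (-180,-170,-161,-150,-135,-120):
    s=(z-r0[2])/f[2]; r=r0+s*f; print(z,"along xs",(r@xs).round(1),"along ys",(r@ey).round(1))
print("F deck",(np.stack([ex,ey,n])@F).round(1))
```

```text
resid -238.7
-180 along xs 29.7 along ys -7.9
-170 along xs 23.5 along ys -4.5
-161 along xs 18.0 along ys -1.5
-150 along xs 11.2 along ys 2.2
-135 along xs 2.0 along ys 7.3
-120 along xs -7.2 along ys 12.3
F deck [ 2.6 12.7 44.2]
```

Emit:
play_rows([
  [-0.5,1.2,-1.8],
  [-0.5,1,-1.5],
  [0,0,0],
  [0,0,0],
], yaw=[0,0,0,0])

```text
t: 31.28
ee_pos: [640.9, 180.3, 153.0]
orientation: [2.345, 2.079, -0.005]
ft_force: [-19.7, -32.4, 55.4]
width: 0.8
grasp_force: 41.4
```

Emit:
play_rows([
  [-1,-9,13],
  [-1,-9,13],
  [-1,-9,13],
  [-1,-9,13],
  [0,0,35],
  [0,0,35],
  [0,0,0],
], yaw=[0,0,0,0,0,0,0])

```text
t: 31.87
ee_pos: [639.2, 150.8, 274.4]
orientation: [2.346, 2.081, 0.014]
ft_force: [0.9, 0.1, 1.3]
width: 0.8
grasp_force: 0.0
```

Emit:
play_rows([
  [-26,15,0],
  [-26,15,0],
  [0,0,0],
  [0,0,-25],
  [0,0,-25],
  [0,0,0],
  [0,0,0],
], yaw=[0,0,0,0,0,0,0])

```text
t: 32.45
ee_pos: [583.2, 180.1, 215.8]
orientation: [-2.349, -2.084, 0.005]
ft_force: [0.5, 0.7, -0.2]
width: 0.6
grasp_force: 0.0
```

```bash
python3 b.py
```

```text
32.45 [583.2 180.1 215.8] [ 0.5  0.7 -0.2]
(np.int64(151), array([-1.81049767, -4.33446607]), array([22.39580717, 63.19302326]), np.float64(177.4157527842174), np.float64(67.19294836576701))
```

Emit:
play_rows([
  [-4,1,0],
  [-4,1,0],
  [-4,1,0],
  [-3,1,0],
  [-2,0,0],
  [0,0,0],
  [0,0,0],
], yaw=[0,0,0,0,0,0,0])

```text
t: 33.08
ee_pos: [566.8, 184.8, 217.2]
orientation: [2.35, 2.085, 0.001]
ft_force: [-0.5, 0.0, -1.2]
width: 0.6
grasp_force: 0.0
```

Emit:
play_rows([
  [-2,0,0],
  [-2,0,0],
  [0,0,0],
], yaw=[0,0,0])

```text
t: 33.33
ee_pos: [564.3, 185.1, 217.3]
orientation: [2.349, 2.084, 0.005]
ft_force: [6.5, 1.6, -3.1]
width: 0.3
grasp_force: 2.7
```

```bash
python3 b.py
```

```text
33.3333 [564.3 185.1 217.3] [ 6.5  1.6 -3.1]
(np.int64(128), array([-6.63227865, -3.63850551]), array([14.72894201, 57.25300164]), np.float64(1.6493696087270848), np.float64(67.1553847432969))
```

Emit:
play_rows([
  [-2,0,0],
  [-2,0,0],
  [0,0,0],
], yaw=[0,0,0])

```text
t: 33.63
ee_pos: [563.6, 185.3, 217.6]
orientation: [2.346, 2.081, 0.014]
ft_force: [16.8, 2.4, -9.1]
width: 0.4
grasp_force: 8.0
```

Emit:
play_rows([
  [-2,0,0],
  [-2,0,0],
  [0,0,0],
], yaw=[0,0,0])

```text
t: 33.88
ee_pos: [561.4, 186.2, 218.2]
orientation: [2.345, 2.08, 0.021]
ft_force: [18.8, 5.4, -8.6]
width: 0.4
grasp_force: 9.0
```

```bash
python3 b.py
```

```text
33.8833 [561.4 186.2 218.2] [18.8  5.4 -8.6]
(np.int64(131), array([-5.86547078, -4.56914849]), array([16.41064751, 57.99706677]), np.float64(9.722477784374206), np.float64(67.11495190130837))
```

The B end turns: the bar is at about 10° and moving, so the cassette isn't blocking the carousel. I'll keep following the arc.

Emit:
play_rows([
  [-2,2,1],
  [-2,2,1],
  [-2,1,0],
  [-2,1,0],
  [0,0,0],
], yaw=[0,0,0,0,0])

```text
t: 34.35
ee_pos: [548.5, 190.8, 219.7]
orientation: [2.349, 2.083, 0.005]
ft_force: [3.2, -0.4, 1.4]
width: 0.3
grasp_force: 1.3
```

```bash
python3 b.py
```

```text
34.35 [548.5 190.8 219.7] [ 3.2 -0.4  1.4]
(np.int64(130), array([-0.82889727, -4.55420711]), array([15.3181958, 69.1118398]), np.float64(45.55531013664519), np.float64(67.3191726268507))
```

Emit:
play_rows([
  [-3,0,0],
  [-3,0,0],
  [-3,-1,-1],
  [-3,-1,-1],
  [0,0,0],
], yaw=[0,0,0,0,0])

```text
t: 34.82
ee_pos: [540.4, 190.7, 219.5]
orientation: [2.346, 2.082, 0.02]
ft_force: [11.3, 3.7, 1.6]
width: 0.6
grasp_force: 4.7
```

```bash
python3 b.py
```

```text
34.8167 [540.4 190.7 219.5] [11.3  3.7  1.6]
(np.int64(122), array([-0.87317032, -4.64543555]), array([13.89148613, 70.88702194]), np.float64(60.53958541730449), np.float64(67.34185517561698))
```

Emit:
play_rows([
  [-3,-1,-1],
  [-3,-1,-1],
  [-2,-1,-1],
  [0,0,0],
  [0,0,0],
], yaw=[0,0,0,0,0])

```text
t: 35.28
ee_pos: [526.2, 185.7, 213.7]
orientation: [-2.35, -2.084, 0.001]
ft_force: [1.0, 2.2, 2.6]
width: 0.6
grasp_force: 2.2
```

```bash
python3 b.py
```

```text
35.2833 [526.2 185.7 213.7] [1.  2.2 2.6]
(np.int64(121), array([-1.72985041, -6.39410759]), array([15.86570132, 69.3157261 ]), np.float64(90.29249594286968), np.float64(67.88110281541428))
```

Emit:
play_rows([
  [-2,8,4],
  [-6,6,6],
  [-5,0,25],
  [0,0,35],
  [-20,-25,20],
  [-20,-30,0],
  [0,0,0],
  [0,0,0],
], yaw=[0,0,0,0,0,0,0,0])

```text
t: 36.0
ee_pos: [472.7, 144.3, 304.7]
orientation: [2.351, 2.083, 0.001]
ft_force: [-0.5, -0.2, 0.5]
width: 0.1
grasp_force: 0.0
```

```bash
python3 pt.py 2>/dev/null; python3 -c "
from geo import *
o=ctrl.get_obs(); print(np.abs(o['qvel']).max(),o['ft_force'])"
```

```text
36.0 [472.7 144.3 304.7] 0.09601206007300883 [-0.5 -0.2  0.5]
scene 112 h over port [17.9 21.8 23.9] colour [53. 51. 57.] (array([-1.8042064, -7.4510345]), array([14.96308735, 66.76581577]), np.float64(90.53339246271686), np.float64(68.00607033619355))
above port 0 
[np.float64(22.2), np.float64(22.2), np.float64(21.9), np.float64(21.4), np.float64(21.6), np.float64(21.9), np.float64(22.1)]
top 183 h over port [17.7 21.1 23.8] colour [38. 38. 38.] (array([ 7.11317503, 18.56866691]), array([ 3.62642453, 36.36004544]), np.float64(90.87335712715324), np.float64(66.55490249863104))
above port 0 
[np.float64(21.1), np.float64(21.2), np.float64(20.7), np.float64(21.6), np.float64(20.5), np.float64(21.0), np.float64(21.0)]
0.020700505147970782 [-0.18905781 -0.33120065  0.06522968]
```

The bar rests at 90°, two clicks on. The flaps are shut and the robot is clear, so I'm handing in.

```bash
python3 -c "
from workcell import ticket
print(ticket.close_job())"
```

```text
the job is handed in; nothing more can be done
None
```

The job is handed in at about 36 s of the 72 s allowed, and no verdict came back. As last measured, the tall cassette appears fully home in its pocket at the reader detent (bar at 90°, two clicks on), both flaps are shut and the arm is clear; I did not re-check the short cassette, oil bottle, slide box and petri dish at the end.

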